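# Trip the hidden tray latch of the laser service box with the release pin

## Task

Take the red-handled release pin from its stand and push its thin rod straight down through the small hole in the top of the white service box until the hidden spring latch lets go and the tray pops out; feel for it and push gently, without ramming the pin against the box or the latch's stop. Then stand the pin back in its stand and draw the tray out to its full travel, leaving the other things on the bench where they are.

Things in the scene. Friction and masses are not known exactly. Their poses are not given: they have to be found in the camera images.
- box: White service box fixed to the bench, 140 deep (x) x 150 wide (y) x 115 mm high, blue strip across the front of its top, placed with some yaw. Origin: centre of its underside; the tray front faces its own -x; z up. More than 20 N between the pin and the box (top, rim of the hole, or hidden latch) counts as ramming.
- box_hole (a point): Centre of the access hole at the level of the box's top face (115 mm above the bench, 30 mm behind the box's centre, on its centre line). The hole is upright, 9.5 mm across, in an 8 mm thick top, with a bevel that widens to 15.5 mm at the surface. Below lies the latch's flat round striker, 22 mm across; its depth differs every time and can only be felt.
- latch_axis (a point): Point on the axis of the hidden latch, straight below the hole, 79 mm below the top face. The striker's face first lies 14 to 44 mm below the top face. Pushed down it resists with about 3 N at first, 5 to 7 N when the tray is let go after about 6 mm of travel; a solid stop comes at 8 mm (spring about 6.2 N). It springs back when the pin is lifted.
- tray (a joint): How far the tray is out (m): 0 shut and latched, about 0.030 after the ejector spring has popped it out, 0.085 at full travel. It slides along the box's own -x with about 1.2 N of friction and 25 N per m/s of damping (pull at 0.1 m/s or slower), and stays where it is left.
- tray_tab (a point): Middle of the black pull tab on the tray's blue front; moves with the tray. The tab is an upright fin 14 mm wide (box's y), 36 mm long (x, outwards from the panel) and 26 mm high; its top is 13 mm above this point and 22 mm below the box's top. This point is 80 mm above the bench and, tray shut, 94 mm in front of the box's centre. Pinch from above.
- pin: Release pin, upright in its stand, about 60 g: steel rod 6 mm across with a round tip, free length 75 mm; above it a red collar 24 mm across and 5 mm thick, then a red square handle 14 x 14 mm, 44 mm long (80 to 124 mm above the tip), faces along the pin's x and y. Origin: the rod's tip; z along the pin towards the handle.
- stand_hole (a point): Mouth of the pin's hole in the aluminium stand, a fixed block 70 x 70 x 80 mm high; this point is on its top face. The hole is 9 mm across with a 2.5 mm bevel and goes right through; the pin stands in it with its collar on the top face and its tip 75 mm below this point.
- screw_jar: Jar with yellow cap, 56 mm across, 75 mm high; origin under its centre. To be left alone.
- mouse: Black computer mouse, 100 x 58 x 30 mm, on a black pad; origin under its centre. To be left alone.
- fob_a: Black plastic fob blank, 60 x 36 x 12 mm, on the aluminium bed plate; origin under its centre. To be left alone.
- fob_b: A second such fob blank on the bed plate. To be left alone.
- screwdriver: Red screwdriver lying behind the box. To be left alone.
- marker: Black marker pen with red cap, about 130 mm long, lying on the bench. To be left alone.
- steel_bar: Loose steel bar, 140 x 20 x 10 mm, lying on the bench. To be left alone.

How it is judged:
By the outcome, as a careful person would: the job done as asked, in the order asked, and still so for the second after the job is handed in, with the robot touching nothing.
It also fails if it takes over 61 s, if anything falls off the work surface, if the arm or the gripper's body presses on something with over 40 N, if the wrist force passes 120 N, or if a joint passes its speed limit or range.

## Robot

A 6-joint arm with a two-finger parallel gripper is mounted at the origin on the work surface. World frame = base frame: x ahead of the robot, y to its left, z up, the work surface at z = 0. Lengths are in m, angles in rad, forces in N, time in s.
With the tool pointing down it reaches from about 0.35 to 0.775 m from the base axis. Payload 7.3 kg.
Tool frame: the origin (TCP) lies at the centre of the arm's flange, where the gripper is bolted on; the fingertips stand 178 mm ahead of it and the grasp point (between the pads) lies 159 mm ahead of it (r.grip_point_offset is the distance from the TCP to the grasp point, in m); z points along the fingers, y is the direction in which the jaws open and shut (so a half turn about z gives the same grasp; the last joint's range is limited). The gripper opens to 92 mm and grips with 3 to 60 N. Pads are 19 mm wide; open, the fingers measure 130 mm over their backs; the gripper's body (75 mm by 190 mm) begins 47 mm behind the grasp point.
Start: joints at [1.002, 0.342, 1.524, -0, 1.275, -0.146], TCP at [0.215, 0.479, 0.405] pointing down, gripper open.
Joint ranges: [-2.53, 2.53], [-0.77, 2.02], [0.04, 2.7], [-1, 4.14], [0.28, 2.66], [-3.11, 3.11]. Speed limits (rad/s): [2.57, 2.57, 3.14, 3.14, 3.14, 3.14].

## Interface

Orientations are given as a rotation vector (axis times angle).
In Python, from cell import get_obs, cams, r gives the robot as it stands. The module is installed in compiled form; this text tells all that it offers.
- The arm moves only by the tool step_arm, never from a script. Its argument "plan" is a list of rows, each a list of 7 numbers: the shift along the tool's x, y, z in m, then the turn, a rotation vector about the tool's x, y, z in degrees, then the opening, from -1 (shut) to 1 (fully open). In form: [[x, y, z, ax, ay, az, claw], ...]. A call has exactly 10 rows; each row shifts and turns the commanded pose from where the row before left it, along the tool's axes as they then stand; what a row does not reach is not made up. A row lasts 1/8 s, in which the tool goes at most 62.5 mm and 10.7 degrees, less where a joint would pass 70% of its speed; a pose out of reach is approached as far as the arm can. A call is refused whole if a number of a shift passes 0.0625 or a number of a turn 10.7, either way. A call with a gripper value outside its range is refused whole. The fingers move at their own pace and stop on an object; the grip force is fixed at half the most. Time passes only in rows, so rows that do not move let the fingers close, or fill a call up. It gives the time, the measured TCP pose, the force and the opening at its end, in the units of the state.
- get_obs(): the state, without advancing time (a new reading comes with each control period).
- cams.capture(name): name is "scene" or "top" or "wrist"; returns a dict with "color" (400x640x3 uint8, red, green, blue), "z_map" (400x640 float32, m along the optical axis (not along the pixel's ray), 0 where there is no reading), "fovy" (degrees; the focal length in pixels is half the picture's height over the tangent of half this angle, whatever the lens; pixels are square), "cx", "cy" (the principal point, pixels), "xyz" and "orientation" of the camera in the world. Camera axes: x right, y down, z forward; pixel columns grow to the right and rows downward; lengths in m; the calibration is good to about 2 mm. A picture is of the moment at which its call begins.
- r.close_job(): hands the job in, once; it reports no verdict.
The state is a dict: "t": time; "joint_positions": joint angles; "dq": joint speeds; "joint_efforts": joint torques, N m; "ee_pos": TCP position; "tcp_rot": TCP orientation; "wrist_force": force on the tool from outside, world axes, zero at the start; "moment": the same for the moment, N m; "gripper_width": finger opening in m.
Only numpy, scipy, OpenCV 4.12 (cv2) and the standard library are available. Lean on these libraries where they do the work, as an engineer would, in place of code of your own. Each camera call takes 0.05 s, during which the arm holds its last target.

## Working session

There is one attempt and no reset: what is moved stays moved. The work goes in short steps, Python scripts to look and compute and a tool call to move; the robot and the scene stay as the last step left them, time stands still between calls to the robot, and variables do not carry over. Pictures are saved under pics/ and viewed, and the job is handed in when it is done.

Besides the shell and the picture viewer there is one more tool, called after "Request:" in YAML: its name, and indented under it one key for each argument. step_arm: Moves the arm, as the interface text tells. Its arguments: {"type":"object","properties":{"plan":{"type":"array"}},"required":["plan"]}

```bash
mkdir -p pics
cat > h.py <<'E'
import numpy as np, cv2
from scipy.spatial.transform import Rotation as R
from cell import get_obs, cams, r
def cap(n,fn=None):
    d=cams.capture(n)
    if fn: cv2.imwrite('pics/'+fn,d['color'][:,:,::-1])
    return d
def Rm(o):
    o=np.array(o,float)
    if o.shape==(3,3): return o
    return R.from_rotvec(o).as_matrix() if o.size==3 else R.from_quat(o).as_matrix()
def cloud(d):
    z=d['z_map']; H,W=z.shape; f=H/2/np.tan(np.radians(d['fovy'])/2)
    u,v=np.meshgrid(np.arange(W),np.arange(H))
    p=np.stack([(u-d['cx'])/f*z,(v-d['cy'])/f*z,z],-1)
    P=p@Rm(d['orientation']).T+np.array(d['xyz']); P[z==0]=np.nan
    return P
E
python3 - <<'E'
from h import *
o=get_obs(); print(o)
for n in ['scene','top','wrist']:
    d=cap(n,n+'0.png'); print(n,d['xyz'],d['orientation'],d['fovy'],d['cx'],d['cy'])
    np.savez('/tmp/'+n+'0.npz',**d)
E
```

```text
{'t': 0.0, 'joint_positions': array([ 1.00197776e+00,  3.42727891e-01,  1.52504246e+00, -9.00752521e-06,
        1.27537582e+00, -1.46008279e-01]), 'dq': array([-1.02215265e-03,  3.72839804e-04, -5.77457663e-04, -1.21131687e-03,
       -1.99114089e-03,  1.06471669e-05]), 'joint_efforts': array([-1.43392241e-03, -4.31238091e+01, -2.44223768e+01,  7.16203311e-02,
        5.58321574e-02, -1.08265901e-04]), 'ee_pos': array([0.21532973, 0.47865677, 0.40403318]), 'tcp_rot': array([-6.59096295e-01, -3.07112802e+00,  2.29039727e-03]), 'wrist_force': array([-0.3691092 ,  0.73152104, -0.46908564]), 'moment': array([-0.00119211,  0.03643408,  0.00201795]), 'gripper_width': 0.0913006661339139}
scene [1.07326425 0.86638375 1.19467596] [-0.72425984 -2.67828015  1.03967402] 50.49442511471457 320.9722835032085 197.02595440779936
top [0.34824767 0.02798435 1.1282264 ] [-2.01369306  2.22079299 -0.22801585] 57.351217221966785 320.3292614554477 200.1471891008893
wrist [0.15404002 0.50671869 0.38377595] [2.45254551 1.58808787 0.19982117] 61.904368600024476 322.120359272977 194.20959345687595
```

View pics/scene0.png

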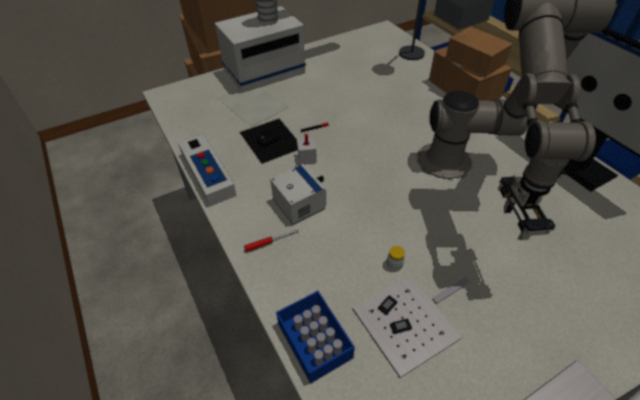

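View pics/top0.png

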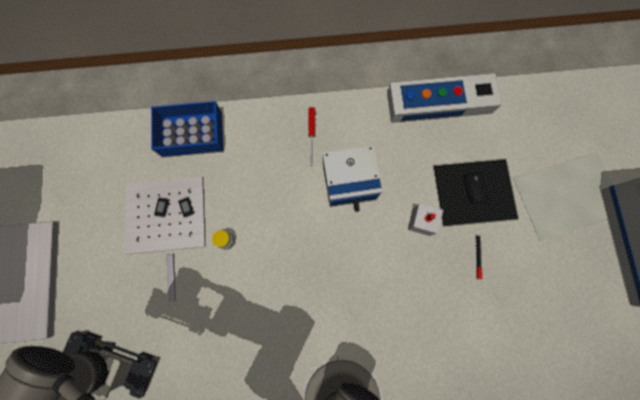

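View pics/wrist0.png

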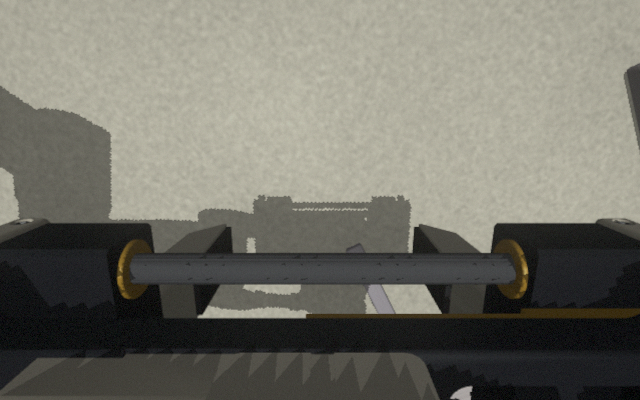

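The top view shows the box around (352,175) with its hole near (350,161) and its tab near (356,206). The stand is near (427,219), with the pin's red handle near (430,216). Next I'll measure these.

```bash
cat > m.py <<'E'
from h import *
d=dict(np.load('/tmp/top0.npz')); P=cloud(d); c=d['color'].astype(int)
f=200/np.tan(np.radians(d['fovy'])/2)
np.set_printoptions(precision=4,suppress=True)
sub=np.zeros(P.shape[:2],bool)
def rect(mask):
    q=P[mask][:,:2].astype(np.float32); r_=cv2.minAreaRect(q); return r_,np.nanmedian(P[mask],0),mask.sum()
X,Y,Z=P[...,0],P[...,1],P[...,2]
v,u=np.mgrid[0:400,0:640]
roi=(u>310)&(u<400)&(v>135)&(v<220)
print('boxtop',rect(roi&(abs(Z-.115)<.006)))
print('tab',rect(roi&(abs(Z-.093)<.006)&(v>198)))
roi2=(u>400)&(u<450)&(v>195)&(v<245)
print('stand',rect(roi2&(abs(Z-.08)<.006)))
red=(c[...,0]>100)&(c[...,0]>2*c[...,1])&roi2
print('red',rect(red),np.nanmax(Z[red]))
print('handletop',rect(roi2&(Z>.118)),Z[roi2].max())
dk=roi&(c.sum(-1)<400)&(abs(Z-.115)<.03)&(v<175)
for a in range(155,169): print(a,c[a,340:362].sum(-1), )
im=cv2.resize(d['color'][130:250,310:460,::-1],None,fx=5,fy=5,interpolation=cv2.INTER_CUBIC); cv2.imwrite('pics/top_crop.png',im)
E
python3 m.py
```

```text
boxtop (((0.6293702721595764, -0.09271275997161865), (0.14079329371452332, 0.15037661790847778), 3.076402425765991), array([ 0.6273, -0.0919,  0.1151]), np.int64(2454))
tab (((0.5501372814178467, -0.06810348480939865), (0.08737454563379288, 0.03317597880959511), 64.30754852294922), array([ 0.548 , -0.0926,  0.0932]), np.int64(97))
stand (((0.4790969789028168, -0.30044859647750854), (0.07107602804899216, 0.0707232877612114), 69.01226806640625), array([ 0.4769, -0.2969,  0.08  ]), np.int64(531))
red (((0.47834521532058716, -0.2962784171104431), (0.0128661273047328, 0.014066770672798157), 74.23220825195312), array([ 0.4779, -0.2957,  0.1252]), np.int64(37)) 0.13163334335101373
handletop (((0.4791305363178253, -0.29925036430358887), (0.01358870044350624, 0.012667607516050339), 69.61532592773438), array([ 0.4785, -0.2981,  0.1286]), np.int64(31)) nan
155 [528 533 532 526 518 520 525 529 532 528 527 529 527 526 524 528 529 526
 526 521 529 520]
156 [521 528 526 527 530 526 526 528 520 522 512 510 516 529 523 527 521 523
 522 528 521 516]
157 [528 530 522 525 528 527 527 516 488 463 447 452
[... 387 characters left out ...]
2 393 498 529 534
 528 528 530 519]
162 [523 527 527 532 521 477 372 309 347 301 264 310 331 331 383 494 526 528
 524 531 522 525]
163 [529 531 530 528 527 486 406 329 331 298 274 294 316 313 400 505 534 526
 528 523 530 526]
164 [534 534 534 529 533 526 483 405 346 316 288 293 315 364 452 513 531 536
 528 528 523 520]
165 [531 534 536 531 531 530 516 472 404 354 326 336 393 448 502 527 528 531
 525 531 526 531]
166 [526 532 533 534 520 530 537 525 492 443 433 439 483 518 529 535 536 524
 531 531 528 525]
167 [529 533 530 531 536 521 541 530 525 512 504 512 529 530 537 530 530 530
 530 531 523 529]
168 [529 534 532 532 529 528 533 539 532 527 534 530 524 534 530 527 529 523
 531 526 531 529]
```

Run:
```python
from h import *
d=dict(np.load('/tmp/scene0.npz'))
cv2.imwrite('pics/sc_crop.png',cv2.resize(d['color'][120:230,255:345,::-1],None,fx=5,fy=5,interpolation=cv2.INTER_CUBIC))
```

```text
(no output)
```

View pics/top_crop.png

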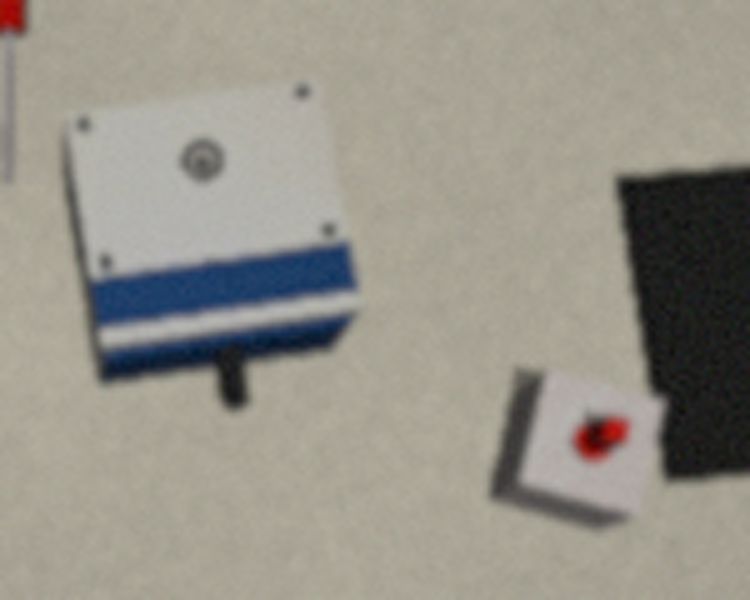

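View pics/sc_crop.png

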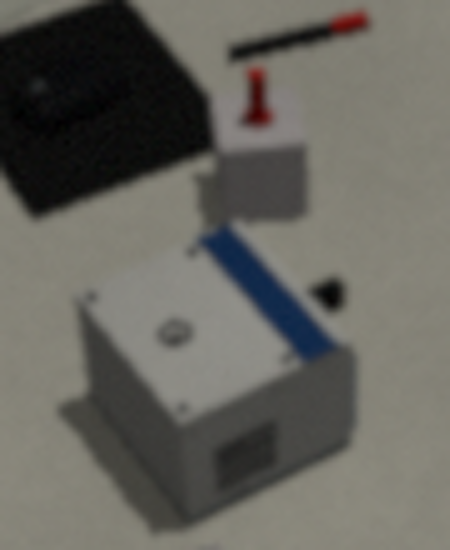

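```bash
cat >> h.py <<'E'
np.set_printoptions(precision=4,suppress=True)
def down(hd):  # tool rot, tool y at heading hd (deg), z down
    h=np.radians(hd); y=np.array([np.cos(h),np.sin(h),0]); z=np.array([0,0,-1.]); return np.stack([np.cross(y,z),y,z],1)
def pose():
    o=get_obs(); return np.array(o['ee_pos']),Rm(o['tcp_rot'])
def hd(Rt): return np.degrees(np.arctan2(Rt[1,1],Rt[0,1]))
def plan(targets,p=None,Rt=None,dec=4):
    """targets: list of (x,y,z,heading,claw,n)"""
    if p is None: p,Rt=pose()
    rows=[]
    for x,y,z,h,cl,n in targets:
        T=np.array([x,y,z]); RT=down(h); p0=p.copy(); R0=Rt.copy(); dv=R.from_matrix(R0.T@RT).as_rotvec()
        for i in range(1,n+1):
            tp=p0+(T-p0)*i/n; tr=R0@R.from_rotvec(dv*i/n).as_matrix()
            s=np.round(Rt.T@(tp-p),dec)+0; a=np.round(np.degrees(R.from_matrix(Rt.T@tr).as_rotvec()),1)+0
            rows.append([*s.tolist(),*a.tolist(),cl])
            p=p+Rt@s; Rt=Rt@R.from_rotvec(np.radians(a)).as_matrix()
    for i,q in enumerate(rows): print(str(q)+',', '' if (i+1)%10 else '--')
    print('end',p,hd(Rt),'maxshift',np.abs(np.array(rows)[:,:3]).max(),'maxturn',np.abs(np.array(rows)[:,3:6]).max())
    return p,Rt
def proj(d,X):
    f=200/np.tan(np.radians(d['fovy'])/2); q=(np.array(X)-d['xyz'])@Rm(d['orientation']); return np.array([d['cx']+f*q[...,0]/q[...,2],d['cy']+f*q[...,1]/q[...,2]]).T
def ray(d,uv,z):
    f=200/np.tan(np.radians(d['fovy'])/2); uv=np.array(uv,float); v=np.array([(uv[0]-d['cx'])/f,(uv[1]-d['cy'])/f,1]); v=Rm(d['orientation'])@v
    o=np.array(d['xyz']); return o+v*(z-o[2])/v[2]
E
python3 - <<'E'
from h import *
d=dict(np.load('/tmp/top0.npz'))
print('hole',ray(d,(350.4,162),.115))
P=cloud(d); c=d['color'].astype(int)
# box strip/ front edges
p,Rt=pose(); w=dict(np.load('/tmp/wrist0.npz'))
print(Rt, 'cam in tool',Rt.T@(w['xyz']-p), Rt.T@Rm(w['orientation']))
print('grasp pt px',proj(w,p+Rt@[0,0,.159]),'fingertip', proj(w,p+Rt@[0,0,.178]), 'tip of pin', proj(w,p+Rt@[0,0,.259]),proj(w,p+Rt@[0,0,.4]))
E
```

```text
hole [ 0.6594 -0.0916  0.115 ]
[[-0.912   0.4103 -0.0007]
 [ 0.4103  0.912  -0.001 ]
 [ 0.0002 -0.0012 -1.    ]] cam in tool [0.0674 0.0004 0.0205] [[ 0.001  -0.9682 -0.2503]
 [ 1.      0.0011 -0.0002]
 [ 0.0005 -0.2503  0.9682]]
grasp pt px [321.1544 261.6721] fingertip [321.2767 244.9826] tip of pin [321.5946 201.6288] [321.8384 168.3651]
```

Run:
```python
from h import *
plan([(.50,.07,.40,22,1,10),(.478,-.299,.40,-21,1,7),(.478,-.299,.40,-21,1,3)],dec=3)
```

```text
[-0.043, -0.026, 0.0, 0.0, 0.0, 4.4, 1], 
[-0.044, -0.022, 0.001, 0.0, 0.0, 4.4, 1], 
[-0.046, -0.019, 0.0, 0.0, 0.0, 4.3, 1], 
[-0.048, -0.015, 0.001, 0.0, 0.0, 4.4, 1], 
[-0.048, -0.011, 0.0, 0.0, 0.0, 4.4, 1], 
[-0.049, -0.008, 0.001, 0.0, 0.0, 4.4, 1], 
[-0.05, -0.004, 0.0, 0.0, 0.0, 4.3, 1], 
[-0.05, 0.0, 0.001, 0.0, 0.0, 4.4, 1], 
[-0.05, 0.003, 0.0, -0.1, 0.0, 4.4, 1], 
[-0.049, 0.007, 0.0, 0.0, 0.0, 4.4, 1], --
[-0.048, -0.023, 0.0, 0.0, 0.0, 6.1, 1], 
[-0.049, -0.017, 0.0, 0.0, 0.0, 6.2, 1], 
[-0.052, -0.012, 0.0, 0.0, 0.0, 6.1, 1], 
[-0.052, -0.006, 0.0, 0.0, 0.0, 6.2, 1], 
[-0.053, -0.001, 0.0, 0.0, 0.0, 6.1, 1], 
[-0.053, 0.005, 0.0, 0.0, 0.0, 6.1, 1], 
[-0.051, 0.01, 0.0, 0.1, 0.0, 6.2, 1], 
[0.0, 0.0, 0.0, 0.0, 0.0, 0.0, 1], 
[0.0, 0.0, 0.0, 0.0, 0.0, 0.0, 1], 
[0.0, 0.0, 0.0, 0.0, 0.0, 0.0, 1], --
end [ 0.4776 -0.2987  0.4005] -21.023059046358618 maxshift 0.053 maxturn 6.2
```

Request:
step_arm:
  plan:
    - [-0.043,-0.026,0,0,0,4.4,1]
    - [-0.044,-0.022,0.001,0,0,4.4,1]
    - [-0.046,-0.019,0,0,0,4.3,1]
    - [-0.048,-0.015,0.001,0,0,4.4,1]
    - [-0.048,-0.011,0,0,0,4.4,1]
    - [-0.049,-0.008,0.001,0,0,4.4,1]
    - [-0.05,-0.004,0,0,0,4.3,1]
    - [-0.05,0,0.001,0,0,4.4,1]
    - [-0.05,0.003,0,-0.1,0,4.4,1]
    - [-0.049,0.007,0,0,0,4.4,1]

```text
t: 1.4
ee_pos: [0.5004, 0.0682, 0.4006]
tcp_rot: [1.761, 2.601, 0.003]
wrist_force: [0.7, 1.0, 0.2]
gripper_width: 0.092
```

Request:
step_arm:
  plan:
    - [-0.048,-0.023,0,0,0,6.1,1]
    - [-0.049,-0.017,0,0,0,6.2,1]
    - [-0.052,-0.012,0,0,0,6.1,1]
    - [-0.052,-0.006,0,0,0,6.2,1]
    - [-0.053,-0.001,0,0,0,6.1,1]
    - [-0.053,0.005,0,0,0,6.1,1]
    - [-0.051,0.01,0,0.1,0,6.2,1]
    - [0,0,0,0,0,0,1]
    - [0,0,0,0,0,0,1]
    - [0,0,0,0,0,0,1]

```text
t: 2.65
ee_pos: [0.4779, -0.2974, 0.4004]
tcp_rot: [-2.586, -1.78, -0.001]
wrist_force: [-0.2, -0.2, -0.4]
gripper_width: 0.0917
```

Run:
```python
from h import *
d=cap('wrist','w1.png'); np.savez('/tmp/w1.npz',**d); P=cloud(d); Z=P[...,2]; c=d['color'].astype(int)
p,Rt=pose(); print(p,hd(Rt),Rt[:,2])
v,u=np.mgrid[0:400,0:640]; roi=(v<300)&(u>200)&(u<450)
for n,m in [('stand',roi&(abs(Z-.08)<.004)),('top',roi&(abs(Z-.129)<.004)&(np.hypot(P[...,0]-.478,P[...,1]+.299)<.02)),('box',abs(Z-.115)<.004)]:
    q=P[m]; print(n,len(q), cv2.minAreaRect(q[:,:2].astype(np.float32)), np.median(q,0))
```

```text
[ 0.4779 -0.2973  0.4005] -20.906878705784017 [ 0.      0.0016 -1.    ]
stand 5007 ((0.5041046738624573, -0.2440907061100006), (0.19104571640491486, 0.07033061981201172), 67.43549346923828) [ 0.4831 -0.2953  0.0798]
top 302 ((0.480838805437088, -0.29887527227401733), (0.013828194700181484, 0.014011953957378864), 71.74679565429688) [ 0.4811 -0.2985  0.1285]
box 40 ((0.4825540781021118, -0.2932283282279968), (0.0020686464849859476, 0.013855132274329662), 74.57322692871094) [ 0.4825 -0.2925  0.1154]
```

View pics/w1.png

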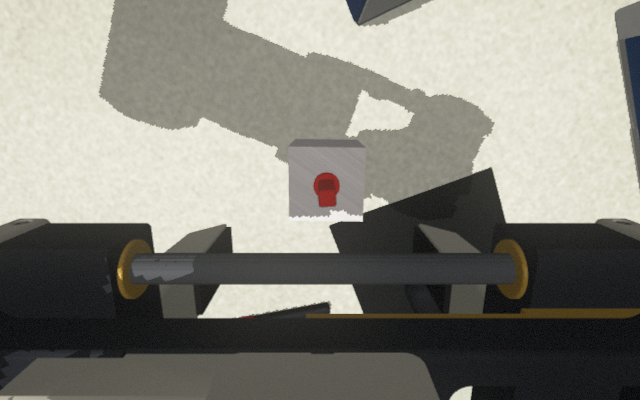

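Run:
```python
from h import *
d=dict(np.load('/tmp/w1.npz')); P=cloud(d); Z=P[...,2]
v,u=np.mgrid[0:400,0:640]
m=(u>280)&(u<372)&(v>146)&(v<216)&(abs(Z-.08)<.003); q=P[m]; print(cv2.minAreaRect(q[:,:2].astype(np.float32)))
t=Rm(get_obs()['tcp_rot']); ql=(q-get_obs()['ee_pos'])@t; print(ql.min(0),ql.max(0))
c=d['color'].astype(int); red=(c[...,0]>80)&(c[...,0]>2*c[...,1])
for lo,hi in [(.124,.135),(.083,.0875)]:
    k=red&(Z>lo)&(Z<hi)&(u>300)&(u<350); q=(P[k]-get_obs()['ee_pos'])@t; print(lo,k.sum(),q.min(0),q.max(0),(q.min(0)+q.max(0))/2)
plan([(.480,-.299,.30,-20,1,3),(.480,-.299,.2675,-20,1,2),(.480,-.299,.2675,-20,-1,5)],dec=4)
```

```text
((0.48172250390052795, -0.29700177907943726), (0.06513307988643646, 0.07004637271165848), 68.43132781982422)
[-0.031  -0.0318  0.3176] [0.0337 0.039  0.3233]
0.124 280 [-0.0067 -0.0037  0.27  ] [0.0063 0.0097 0.2764] [-0.0002  0.003   0.2732]
0.083 212 [-0.0086 -0.0078  0.3131] [0.0107 0.014  0.3175] [0.001  0.0031 0.3153]
[-0.0003, 0.0009, 0.0335, 0.0, 0.0, -0.3, 1], 
[-0.0003, 0.0008, 0.0335, 0.0, -0.1, -0.3, 1], 
[-0.0003, 0.0009, 0.0335, 0.0, 0.0, -0.3, 1], 
[0.0, 0.0, 0.0163, 0.0, 0.0, 0.0, 1], 
[0.0, 0.0, 0.0162, 0.0, 0.0, 0.0, 1], 
[0.0, 0.0, 0.0, 0.0, 0.0, 0.0, -1], 
[0.0, 0.0, 0.0, 0.0, 0.0, 0.0, -1], 
[0.0, 0.0, 0.0, 0.0, 0.0, 0.0, -1], 
[0.0, 0.0, 0.0, 0.0, 0.0, 0.0, -1], 
[0.0, 0.0, 0.0, 0.0, 0.0, 0.0, -1], --
end [ 0.48   -0.299   0.2675] -20.006879021751853 maxshift 0.0335 maxturn 0.3
```

Request:
step_arm:
  plan:
    - [-0.0004,0.001,0.0335,0,0,0,1]
    - [-0.0003,0.001,0.0335,0,-0.1,0,1]
    - [0,0.001,0.0335,0,0,0,1]
    - [0,0,0.0163,0,0,0,1]
    - [0,0,0.0162,0,0,0,1]
    - [0,0,0,0,0,0,-1]
    - [0,0,0,0,0,0,-1]
    - [0,0,0,0,0,0,-1]
    - [0,0,0,0,0,0,-1]
    - [0,0,0,0,0,0,-1]

```text
t: 3.95
ee_pos: [0.4802, -0.3003, 0.2676]
tcp_rot: [2.589, 1.779, -0.001]
wrist_force: [0.3, 0.0, -0.1]
gripper_width: 0.0464
```

Run:
```python
from h import *
d=cap('wrist','w2.png'); np.savez('/tmp/w2.npz',**d)
o=get_obs(); print(o['ee_pos'],hd(Rm(o['tcp_rot'])),o['wrist_force'],o['moment'],o['gripper_width'])
```

```text
[ 0.4802 -0.3003  0.2676] -21.026297873595183 [-0.7434  0.4217  0.0206] [-0.0637  0.06   -0.0081] 0.04238155393429603
```

View pics/w2.png

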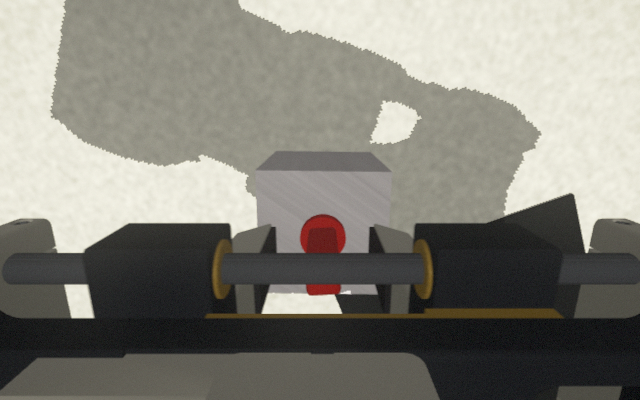

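Request:
step_arm:
  plan:
    - [0,0,0,0,0,0,-1]
    - [0,0,0,0,0,0,-1]
    - [0,0,0,0,0,0,-1]
    - [0,0,0,0,0,0,-1]
    - [0,0,0,0,0,0,-1]
    - [0,0,0,0,0,0,-1]
    - [0,0,0,0,0,0,-1]
    - [0,0,0,0,0,0,-1]
    - [0,0,0,0,0,0,-1]
    - [0,0,0,0,0,0,-1]

```text
t: 5.25
ee_pos: [0.4801, -0.3002, 0.2673]
tcp_rot: [-2.589, -1.779, 0.001]
wrist_force: [0.6, -0.2, -0.3]
gripper_width: 0.0136
```

Run:
```python
from h import *
o=get_obs(); print(o['t'],o['ee_pos'],o['wrist_force'],o['moment'],o['gripper_width'])
d=cap('wrist','w3.png'); P=cloud(d); c=d['color'].astype(int); Z=P[...,2]
o=get_obs(); t=Rm(o['tcp_rot']); print(t[:,2]); v,u=np.mgrid[0:400,0:640]
red=(c[...,0]>80)&(c[...,0]>2*c[...,1])&(v<250)&(v>200)
q=(P[red]-o['ee_pos'])@t
for lo,hi in [(.13,.142),(.142,.175),(.178,.19)]:
    k=(q[:,2]>lo)&(q[:,2]<hi); print(lo,k.sum(), q[k].min(0) if k.any() else 0,q[k].max(0) if k.any() else 0)
```

```text
5.25 [ 0.4801 -0.3002  0.2673] [ 0.5817 -0.2035 -0.2807] [-0.0611  0.0687  0.0231] 0.01362578640532658
[-0.0007 -0.0002 -1.    ]
0.13 0 0 0
0.142 495 [ 0.0069 -0.007   0.1532] [0.0091 0.0063 0.175 ]
0.178 425 [ 0.0064 -0.0093  0.178 ] [0.0138 0.0089 0.1877]
```

Run:
```python
from h import *
plan([(.4801,-.3002,.415,-21,-1,5),(.641,-.138,.415,-21,-1,5),(.641,-.138,.415,-21,-1,10)],dec=3)
```

```text
[0.0, 0.0, -0.03, 0.0, 0.0, 0.0, -1], 
[0.0, 0.0, -0.029, 0.0, 0.0, 0.0, -1], 
[0.0, 0.0, -0.03, 0.0, 0.0, 0.0, -1], 
[0.0, 0.0, -0.029, 0.0, 0.0, 0.0, -1], 
[0.0, 0.0, -0.03, 0.0, 0.0, 0.0, -1], 
[0.042, 0.018, 0.0, 0.0, 0.0, 0.0, -1], 
[0.042, 0.019, 0.0, 0.0, 0.0, 0.0, -1], 
[0.041, 0.018, 0.0, 0.0, 0.0, 0.0, -1], 
[0.042, 0.018, 0.0, 0.0, 0.0, 0.0, -1], 
[0.042, 0.019, 0.0, 0.0, 0.0, 0.0, -1], --
[0.0, 0.0, 0.0, 0.0, 0.0, 0.0, -1], 
[0.0, 0.0, 0.0, 0.0, 0.0, 0.0, -1], 
[0.0, 0.0, 0.0, 0.0, 0.0, 0.0, -1], 
[0.0, 0.0, 0.0, 0.0, 0.0, 0.0, -1], 
[0.0, 0.0, 0.0, 0.0, 0.0, 0.0, -1], 
[0.0, 0.0, 0.0, 0.0, 0.0, 0.0, -1], 
[0.0, 0.0, 0.0, 0.0, 0.0, 0.0, -1], 
[0.0, 0.0, 0.0, 0.0, 0.0, 0.0, -1], 
[0.0, 0.0, 0.0, 0.0, 0.0, 0.0, -1], 
[0.0, 0.0, 0.0, 0.0, 0.0, 0.0, -1], --
end [ 0.6411 -0.1381  0.4152] -21.025572574204244 maxshift 0.042 maxturn 0.0
```

Request:
step_arm:
  plan:
    - [0,0,-0.01,0,0,0,-1]
    - [0,0,-0.018,0,0,0,-1]
    - [0,0,-0.03,0,0,0,-1]
    - [0,0,-0.03,0,0,0,-1]
    - [0,0,-0.03,0,0,0,-1]
    - [0,0,-0.03,0,0,0,-1]
    - [0,0,0,0,0,0,-1]
    - [0.025,0.01,0,0,0,0,-1]
    - [0.034,0.016,0,0,0,0,-1]
    - [0.034,0.016,0,0,0,0,-1]

```text
t: 6.55
ee_pos: [0.5533, -0.2278, 0.4141]
tcp_rot: [-2.588, -1.777, 0.002]
wrist_force: [-0.2, -0.4, -1.1]
gripper_width: 0.0138
```

Request:
step_arm:
  plan:
    - [0.034,0.015,0,0,0,0,-1]
    - [0.034,0.015,0,0,0,0,-1]
    - [0.03,0.012,0,0,0,0,-1]
    - [0.018,0.008,0,0,0,0,-1]
    - [0,0,0,0,0,0,-1]
    - [0,0,0,0,0,0,-1]
    - [0,0,0,0,0,0,-1]
    - [0,0,0,0,0,0,-1]
    - [0,0,0,0,0,0,-1]
    - [0,0,0,0,0,0,-1]

```text
t: 7.8
ee_pos: [0.641, -0.1383, 0.4153]
tcp_rot: [-2.589, -1.779, 0.001]
wrist_force: [-0.2, -0.8, 0.9]
gripper_width: 0.0138
```

Run:
```python
from h import *
d=cap('wrist','w4.png'); np.savez('/tmp/w4.npz',**d); o=get_obs()
print(o['ee_pos'],hd(Rm(o['tcp_rot'])),Rm(o['tcp_rot'])[:,2],o['wrist_force'],o['moment'],o['gripper_width'])
h=proj(d,[.6594,-.0916,.115]); print(h)
x,y=h.astype(int); cv2.imwrite('pics/w4c.png',cv2.resize(d['color'][max(0,y-50):y+90,x-80:x+80,::-1],None,fx=4,fy=4,interpolation=cv2.INTER_CUBIC)); print(max(0,y-50),x-80)
```

```text
[ 0.6411 -0.1382  0.4153] -21.02721517438345 [-0.0006 -0.0002 -1.    ] [ 0.5289 -0.133  -0.683 ] [-0.1302  0.0948 -0.081 ] 0.013973969736933834
[323.1805 129.4109]
79 243
```

View pics/w4.png

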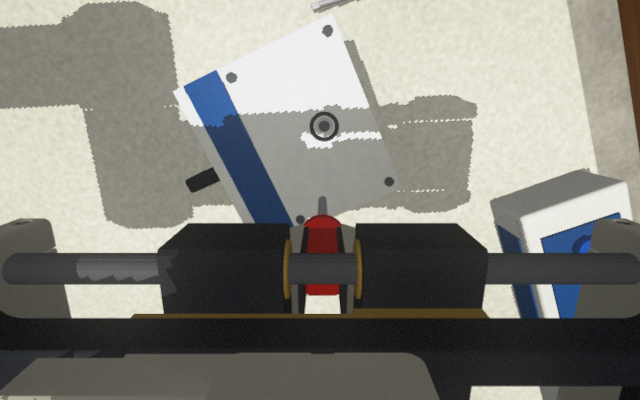

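View pics/w4c.png

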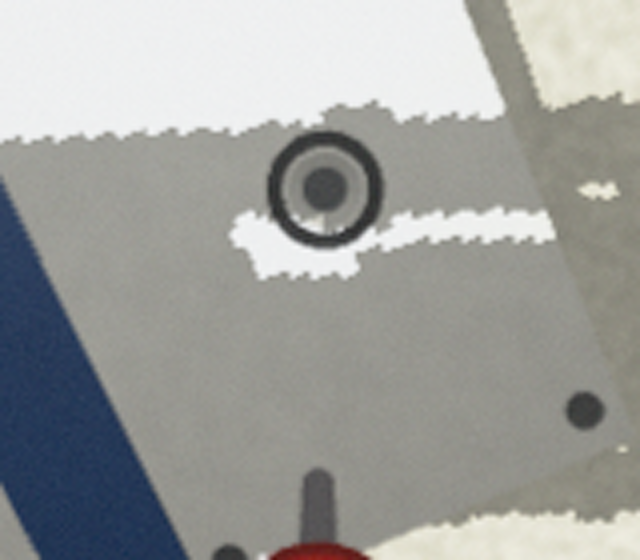

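Run:
```python
from h import *
d=dict(np.load('/tmp/w4.npz')); p,Rt=pose()
H=ray(d,(324.3,126.2),.115); print('hole',H)
zt=p[2]-.2593
for v in (200.2,200.7,201.2):
  T=ray(d,(322.5,v),zt); print('tip tool',(T-p)@Rt)
P=cloud(d); print(P[108:112,300:305,2].mean())
# refine ring by moments of dark pixels
g=d['color'].mean(-1); v,u=np.mgrid[0:400,0:640]; k=(np.hypot(u-324.3,v-126.3)<16)&(g<85); print(k.sum(),u[k].mean(),v[k].mean(),u[k].min(),u[k].max(),v[k].min(),v[k].max())
k=(np.hypot(u-324.3,v-126.3)<7)&(g<90); print(k.sum(),u[k].mean(),v[k].mean())
print(g[190:215:2,312:336].astype(int))
```

```text
hole [ 0.6612 -0.0895  0.115 ]
tip tool [ 0.0009 -0.      0.2593]
tip tool [ 0.0006 -0.      0.2593]
tip tool [ 0.0002 -0.      0.2593]
0.11482053912495485
321 323.69158878504675 125.26479750778816 310 337 112 139
83 323.65060240963857 125.65060240963855
[[150 148 148 149 149 149 149 148 148 146 147 147 145 143 144 144 149 144
  149 146 147 148 145 145]
 [149 147 148 147 148 148 150 151 149 148 146 143 148 144 144 144 144 145
  144 145 149 148 144 145]
 [146 150 148 149 147 150 148 147 146 150 149 148 148 146 146 147 145 145
  143 142 145 145 145 147]
 [148 145 147 149 147 148 146 142 128 106 100 106 125 138 144 147 149 145
  144 144 144 146 147 145]
 [148 146 148 148 147 146 129  90  86  85  85  89  84  95 124 147 145 142
  145 143 144 142 144 146]
 [145 144 145 147 145 143 123  82  83  85  88  89  87  86 114 146 146 146
  147 144 146 146 143 144]
 [147 144 145 147 148 140 110  82  85  87  87  85  87  79 111 147 145 149
  146 145 146 145 141 144]
 [147 146 145 145 145 138 114  82  83  85  86  86  87  83 102 133 142 145
  145 146 144 144 145 145]
 [147 148 148 148 144 139 111  84  88  85  84  84  85  84 103 131 147 145
  143 145 144 142 140 143]
 [146 147 149 150 148 133  98  83  88  86  86  85  84  85  98 127 144 143
  144 142 140 142 141 143]
 [145 146 147 147 145 131 100  82  87  88  84  86  87  82  92 128 143 141
  141 143 140 141 142 139]
 [146 145 146 146 143 129  88  82  82  86  85  86  86  82  94 121 141 144
  142 143 143 142 144 142]
 [145 144 145 141 132 117  80  77  76  74  71  73  71  75  87 112 131 137
  143 141 142 143 146 144]]
```

Run:
```python
from h import *
d=dict(np.load('/tmp/w4.npz')); p,Rt=pose()
H=ray(d,(323.7,125.5),.115); print('hole',H)
T=ray(d,(322.1,200.1),p[2]-.2593); t=(T-p)@Rt; print(t)
print('delta in tool', (H-p)@Rt - t)
```

```text
hole [ 0.6609 -0.0888  0.115 ]
[ 0.001  -0.0003  0.2593]
delta in tool [0.0524 0.0013 0.0409]
```

Request:
step_arm:
  plan:
    - [0.006,0.0003,0.006,0,0,0,-1]
    - [0.008,0.0003,0.008,0,0,0,-1]
    - [0.008,0.0003,0.008,0,0,0,-1]
    - [0.006,0.0003,0.005,0,0,0,-1]
    - [0.002,0,0.002,0,0,0,-1]
    - [0,0,0,0,0,0,-1]
    - [0,0,0,0,0,0,-1]
    - [0,0,0,0,0,0,-1]
    - [0,0,0,0,0,0,-1]
    - [0,0,0,0,0,0,-1]

```text
t: 9.1
ee_pos: [0.6529, -0.1107, 0.3862]
tcp_rot: [-2.589, -1.778, 0.001]
wrist_force: [0.3, 0.8, -0.8]
gripper_width: 0.0138
```

Run:
```python
from h import *
d=cap('wrist'); np.savez('/tmp/w5.npz',**d); o=get_obs()
print(o['ee_pos'],hd(Rm(o['tcp_rot'])),o['wrist_force'],o['moment'])
cv2.imwrite('pics/w5c.png',cv2.resize(d['color'][120:240,260:390,::-1],None,fx=5,fy=5,interpolation=cv2.INTER_NEAREST))
```

```text
[ 0.653  -0.1106  0.3862] -21.02969105215037 [ 0.5617 -0.4986 -1.0553] [-0.0947  0.0875  0.0354]
```

View pics/w5c.png

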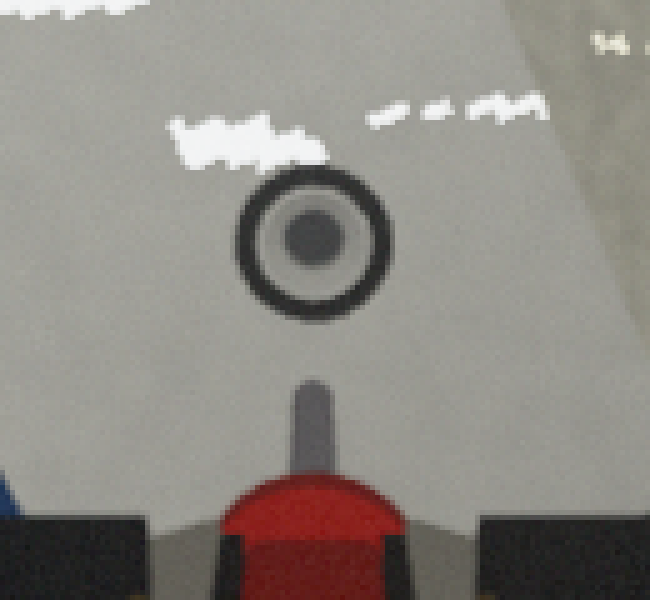

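Run:
```python
from h import *
d=dict(np.load('/tmp/w5.npz')); p,Rt=pose()
g=d['color'].mean(-1); v,u=np.mgrid[0:400,0:640]; k=(np.hypot(u-322.3,v-168.1)<18)&(g<70)&(np.hypot(u-322.3,v-168.1)>9); print(k.sum(),u[k].mean(),v[k].mean(),u[k].min(),u[k].max(),v[k].min(),v[k].max())
c=(np.array([u[k].min()+u[k].max(),v[k].min()+v[k].max()])/2)
H=ray(d,c,.115)
# tip: project sphere silhouette to find best tool x
f=200/np.tan(np.radians(d['fovy'])/2)
for x in (-.001,0,.001,.002):
    C=p+Rt@[x,-.0003,.2593]; S=R.random(4000,random_state=0).apply([0,0,.003])+C; q=proj(d,S); print(x,q[:,1].min(),q[:,0].mean())
print(g[192:200,322]); print('hole tool',(H-p)@Rt,H)
```

```text
268 322.39179104477614 168.42537313432837 308 337 153 183
-0.001 198.74029760572085 322.084026857351
0 197.44422604787823 322.0853549938464
0.001 196.14553820802539 322.0866858118796
0.002 194.84422615622137 322.0880193195803
[154.     154.3333 157.6667 142.3333 101.      89.3333  87.6667  88.    ]
hole tool [0.0231 0.     0.2712] [ 0.6611 -0.0891  0.115 ]
```

Request:
step_arm:
  plan:
    - [0.005,0,0,0,0,0,-1]
    - [0.007,0.0003,0,0,0,0,-1]
    - [0.007,0,0,0,0,0,-1]
    - [0.0026,0,0.001,0,0,0,-1]
    - [0,0,0.002,0,0,0,-1]
    - [0,0,0.002,0,0,0,-1]
    - [0,0,0.002,0,0,0,-1]
    - [0,0,0.002,0,0,0,-1]
    - [0,0,0.001,0,0,0,-1]
    - [0,0,0.001,0,0,0,-1]

```text
t: 10.4
ee_pos: [0.661, -0.0905, 0.3752]
tcp_rot: [-2.589, -1.779, 0.001]
wrist_force: [-0.3, 0.3, -1.0]
gripper_width: 0.014
```

```bash
cat > chk.py <<'E'
from h import *
import sys
o=get_obs(); F=[o['wrist_force']]; M=[o['moment']]
for i in range(3):
    d=cap('wrist'); o=get_obs(); F.append(o['wrist_force']); M.append(o['moment'])
print(o['t'],o['ee_pos'],'tip',o['ee_pos'][2]-.2623,'depth mm',(.115-o['ee_pos'][2]+.2623)*1000); print('F',np.mean(F,0),np.array(F)[:,2],'M',np.mean(M,0), o['gripper_width'])
cv2.imwrite('pics/chk%s.png'%sys.argv[1],cv2.resize(d['color'][80:300,220:430,::-1],None,fx=2.7,fy=2.7,interpolation=cv2.INTER_CUBIC))
E
python3 chk.py 1
```

```text
10.55 [ 0.661  -0.0905  0.3752] tip 0.11289420760281638 depth mm 2.1057923971836146
F [-0.083  -0.0586 -0.927 ] [-1.0473 -0.5105 -0.7247 -1.4258] M [-0.0972  0.0567 -0.0001] 0.013751703597519213
```

View pics/chk1.png

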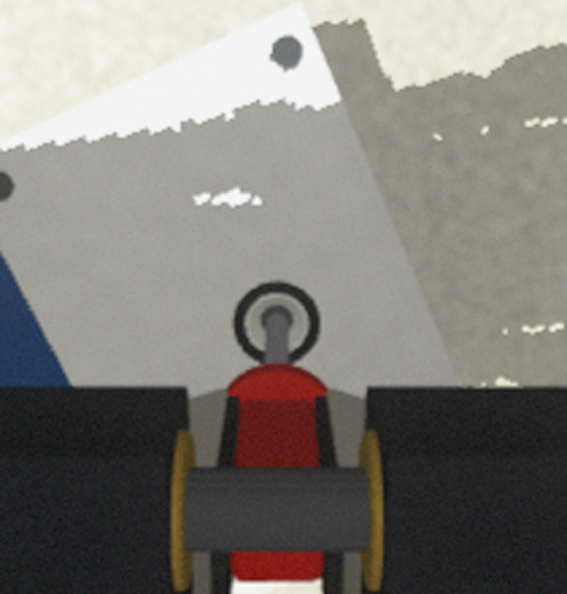

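The tip sits inside the ring (centre of the crop) with no contact force. I'll keep descending.

Request:
step_arm:
  plan:
    - [0,0,0.001,0,0,0,-1]
    - [0,0,0.001,0,0,0,-1]
    - [0,0,0.001,0,0,0,-1]
    - [0,0,0.001,0,0,0,-1]
    - [0,0,0.001,0,0,0,-1]
    - [0,0,0.001,0,0,0,-1]
    - [0,0,0,0,0,0,-1]
    - [0,0,0,0,0,0,-1]
    - [0,0,0,0,0,0,-1]
    - [0,0,0,0,0,0,-1]

```text
t: 11.8
ee_pos: [0.661, -0.0905, 0.3692]
tcp_rot: [-2.589, -1.779, 0.001]
wrist_force: [0.3, -0.3, 0.4]
gripper_width: 0.0134
```

```bash
python3 chk.py 2
```

```text
11.95 [ 0.661  -0.0905  0.3692] tip 0.10691752243889519 depth mm 8.082477561104806
F [ 0.0291  0.097  -0.6189] [ 0.4035 -0.8927 -1.1307 -0.8558] M [-0.0989  0.0898  0.0141] 0.014000771982643228
```

View pics/chk2.png

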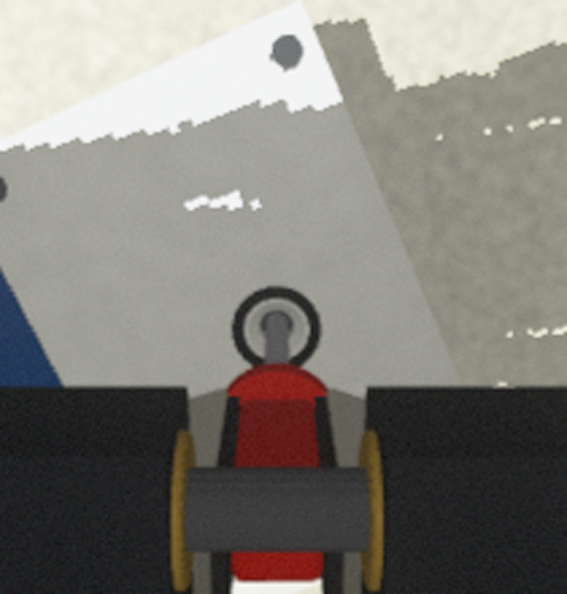

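Request:
step_arm:
  plan:
    - [0,0,0.001,0,0,0,-1]
    - [0,0,0.001,0,0,0,-1]
    - [0,0,0.001,0,0,0,-1]
    - [0,0,0.001,0,0,0,-1]
    - [0,0,0.001,0,0,0,-1]
    - [0,0,0.001,0,0,0,-1]
    - [0,0,0.001,0,0,0,-1]
    - [0,0,0.001,0,0,0,-1]
    - [0,0,0,0,0,0,-1]
    - [0,0,0,0,0,0,-1]

```text
t: 13.2
ee_pos: [0.661, -0.0905, 0.3612]
tcp_rot: [-2.589, -1.779, 0.001]
wrist_force: [-0.7, 0.2, -0.9]
gripper_width: 0.0135
```

```bash
python3 chk.py 3
```

```text
13.35 [ 0.661  -0.0905  0.3613] tip 0.09895672091766844 depth mm 16.04327908233155
F [-0.2974 -0.2142 -0.3095] [-0.9007 -0.1695  0.4543 -0.6224] M [-0.0865  0.0921  0.0123] 0.01391630723751721
```

Request:
step_arm:
  plan:
    - [0,0,0.0005,0,0,0,-1]
    - [0,0,0.0005,0,0,0,-1]
    - [0,0,0.0005,0,0,0,-1]
    - [0,0,0.0005,0,0,0,-1]
    - [0,0,0.0005,0,0,0,-1]
    - [0,0,0.0005,0,0,0,-1]
    - [0,0,0.0005,0,0,0,-1]
    - [0,0,0.0005,0,0,0,-1]
    - [0,0,0,0,0,0,-1]
    - [0,0,0,0,0,0,-1]

```text
t: 14.6
ee_pos: [0.661, -0.0905, 0.3572]
tcp_rot: [-2.589, -1.779, 0.001]
wrist_force: [-0.5, 0.3, -0.5]
gripper_width: 0.014
```

```bash
python3 chk.py 4
```

```text
14.75 [ 0.661  -0.0905  0.3572] tip 0.09493859972258178 depth mm 20.06140027741821
F [ 0.2057  0.0706 -1.0428] [-0.4898 -1.2057 -1.0926 -1.3833] M [-0.0893  0.0729 -0.0152] 0.013805502662271719
```

Request:
step_arm:
  plan:
    - [0,0,0.0005,0,0,0,-1]
    - [0,0,0.0005,0,0,0,-1]
    - [0,0,0.0005,0,0,0,-1]
    - [0,0,0.0005,0,0,0,-1]
    - [0,0,0.0005,0,0,0,-1]
    - [0,0,0.0005,0,0,0,-1]
    - [0,0,0.0005,0,0,0,-1]
    - [0,0,0.0005,0,0,0,-1]
    - [0,0,0,0,0,0,-1]
    - [0,0,0,0,0,0,-1]

```text
t: 16.0
ee_pos: [0.661, -0.0905, 0.3532]
tcp_rot: [-2.589, -1.779, 0.001]
wrist_force: [-0.5, -0.3, -0.4]
gripper_width: 0.0141
```

```bash
python3 chk.py 5
```

```text
16.15 [ 0.661  -0.0905  0.3532] tip 0.09093923798945935 depth mm 24.060762010540635
F [-0.3203 -0.5067 -0.5588] [-0.439  -0.3078 -1.5801  0.0917] M [-0.094   0.1105 -0.0033] 0.014070336821414307
```

Request:
step_arm:
  plan:
    - [0,0,0.0005,0,0,0,-1]
    - [0,0,0.0005,0,0,0,-1]
    - [0,0,0.0005,0,0,0,-1]
    - [0,0,0.0005,0,0,0,-1]
    - [0,0,0.0005,0,0,0,-1]
    - [0,0,0.0005,0,0,0,-1]
    - [0,0,0.0005,0,0,0,-1]
    - [0,0,0.0005,0,0,0,-1]
    - [0,0,0,0,0,0,-1]
    - [0,0,0,0,0,0,-1]

```text
t: 17.4
ee_pos: [0.661, -0.0905, 0.3492]
tcp_rot: [-2.589, -1.779, 0.001]
wrist_force: [-0.1, 0.2, -0.6]
gripper_width: 0.0139
```

```bash
python3 chk.py 6
```

```text
17.55 [ 0.661  -0.0905  0.3492] tip 0.08691919497656758 depth mm 28.080805023432408
F [ 0.0319 -0.4431 -0.5233] [-0.6358 -0.628   0.2306 -1.0601] M [-0.0632  0.0829  0.0018] 0.013950940118260114
```

Request:
step_arm:
  plan:
    - [0,0,0.0005,0,0,0,-1]
    - [0,0,0.0005,0,0,0,-1]
    - [0,0,0.0005,0,0,0,-1]
    - [0,0,0.0005,0,0,0,-1]
    - [0,0,0.0005,0,0,0,-1]
    - [0,0,0.0005,0,0,0,-1]
    - [0,0,0.0005,0,0,0,-1]
    - [0,0,0.0005,0,0,0,-1]
    - [0,0,0,0,0,0,-1]
    - [0,0,0,0,0,0,-1]

```text
t: 18.8
ee_pos: [0.661, -0.0905, 0.3453]
tcp_rot: [-2.589, -1.779, 0.001]
wrist_force: [-0.2, -0.5, 0.4]
gripper_width: 0.0135
```

```bash
python3 chk.py 7
```

```text
18.95 [ 0.661  -0.0905  0.3452] tip 0.08291591590207747 depth mm 32.08408409792251
F [-0.0481 -0.1247 -0.1639] [ 0.4342 -0.4046 -0.4122 -0.2728] M [-0.0935  0.0919  0.0154] 0.014253369033042564
```

Request:
step_arm:
  plan:
    - [0,0,0.0005,0,0,0,-1]
    - [0,0,0.0005,0,0,0,-1]
    - [0,0,0.0005,0,0,0,-1]
    - [0,0,0.0005,0,0,0,-1]
    - [0,0,0.0005,0,0,0,-1]
    - [0,0,0.0005,0,0,0,-1]
    - [0,0,0.0005,0,0,0,-1]
    - [0,0,0.0005,0,0,0,-1]
    - [0,0,0,0,0,0,-1]
    - [0,0,0,0,0,0,-1]

```text
t: 20.2
ee_pos: [0.661, -0.0905, 0.3419]
tcp_rot: [2.589, 1.779, 0.0]
wrist_force: [-0.4, 0.9, 4.8]
gripper_width: 0.0143
```

```bash
python3 chk.py 8
```

```text
20.35 [ 0.661  -0.0905  0.3419] tip 0.07959835113434366 depth mm 35.401648865656334
F [-0.8357  0.0258  4.7867] [4.7504 4.839  4.5275 5.0299] M [-0.0239  0.2608  0.008 ] 0.013559244923843064
```

Request:
step_arm:
  plan:
    - [0,0,0.0003,0,0,0,-1]
    - [0,0,0.0003,0,0,0,-1]
    - [0,0,0.0003,0,0,0,-1]
    - [0,0,0.0003,0,0,0,-1]
    - [0,0,0.0003,0,0,0,-1]
    - [0,0,0,0,0,0,-1]
    - [0,0,0,0,0,0,-1]
    - [0,0,0,0,0,0,-1]
    - [0,0,0,0,0,0,-1]
    - [0,0,0,0,0,0,-1]

```text
t: 21.6
ee_pos: [0.6611, -0.0905, 0.3408]
tcp_rot: [2.589, 1.778, 0.001]
wrist_force: [-1.8, 0.6, 6.6]
gripper_width: 0.0141
```

```bash
python3 chk.py 9
python3 - <<'E'
from h import *
d=cap('top'); cv2.imwrite('pics/t9.png',cv2.resize(d['color'][130:250,310:460,::-1],None,fx=4,fy=4))
E
```

```text
21.75 [ 0.661  -0.0905  0.3408] tip 0.07849352991004649 depth mm 36.5064700899535
F [-0.9544  0.2612  7.0682] [6.6003 7.1627 6.971  7.5386] M [ 0.0289  0.3538 -0.0208] 0.013868963272840113
```

View pics/t9.png

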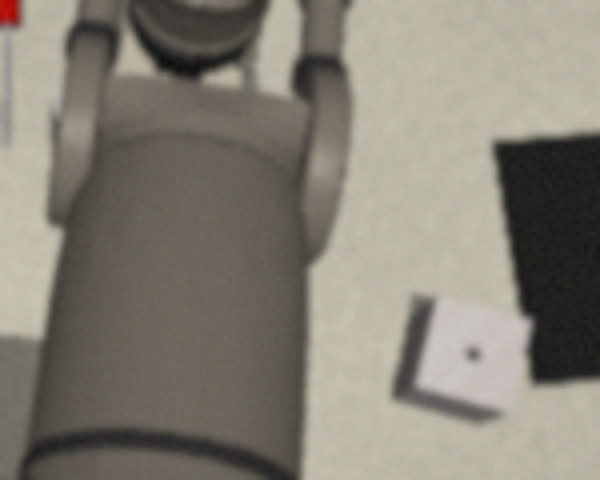

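View pics/chk9.png

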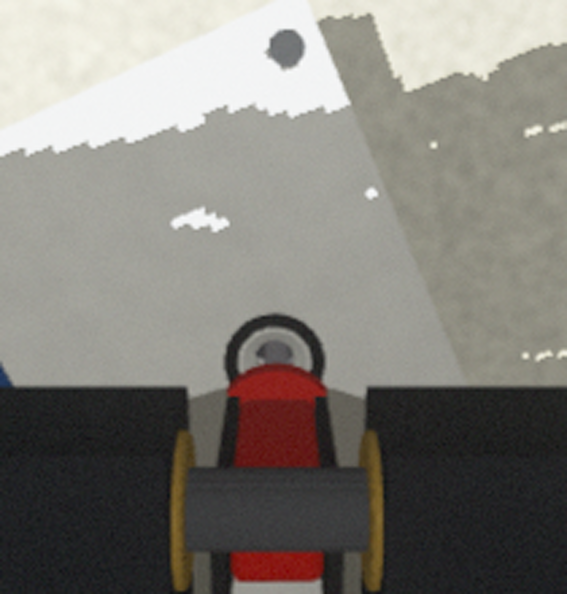

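Run:
```python
from h import *
d=cap('scene'); cv2.imwrite('pics/s9.png',cv2.resize(d['color'][110:240,240:400,::-1],None,fx=4,fy=4))
```

```text
(no output)
```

View pics/s9.png

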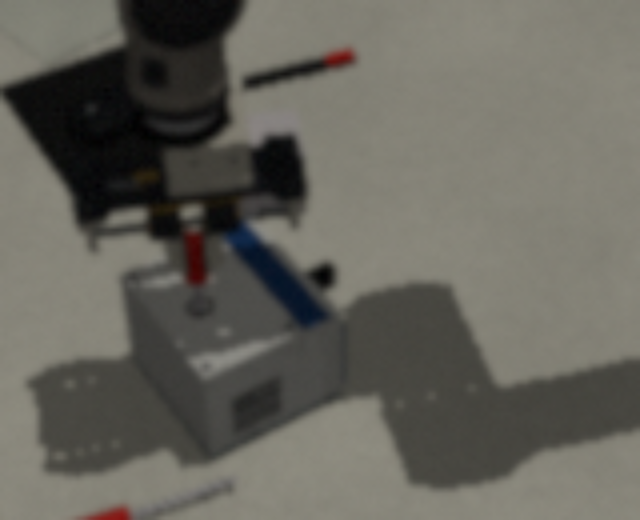

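Request:
step_arm:
  plan:
    - [0,0,0.0002,0,0,0,-1]
    - [0,0,0.0002,0,0,0,-1]
    - [0,0,0.0002,0,0,0,-1]
    - [0,0,0.0002,0,0,0,-1]
    - [0,0,0,0,0,0,-1]
    - [0,0,0,0,0,0,-1]
    - [0,0,0,0,0,0,-1]
    - [0,0,0,0,0,0,-1]
    - [0,0,0,0,0,0,-1]
    - [0,0,0,0,0,0,-1]

```text
t: 23.1
ee_pos: [0.6611, -0.0905, 0.3401]
tcp_rot: [2.588, 1.778, 0.001]
wrist_force: [-0.5, 0.6, 7.9]
gripper_width: 0.0137
```

```bash
cat > chs.py <<'E'
from h import *
import sys
F=[];M=[]
for i in range(2):
    d=cap('scene'); o=get_obs(); F.append(o['wrist_force']);M.append(o['moment'])
print(o['t'],o['ee_pos'],'depth',(.115-o['ee_pos'][2]+.2623)*1000,'F',np.mean(F,0),np.array(F)[:,2],'M',np.mean(M,0),Rm(o['tcp_rot'])[:,2])
cv2.imwrite('pics/s%s.png'%sys.argv[1],cv2.resize(d['color'][110:240,240:400,::-1],None,fx=4,fy=4)) 
g=d['color'].astype(int).sum(-1); s=g[165:200,312:345]; v,u=np.nonzero(s<110); print('dark px',len(v),u.mean()+312 if len(v) else 0,v.mean()+165 if len(v) else 0)
g=np.load('/tmp/scene0.npz')['color'].astype(int).sum(-1); s=g[165:200,312:345]; v,u=np.nonzero(s<110); print('at start',len(v),u.mean()+312,v.mean()+165)
E
python3 chs.py 10
```

```text
23.2 [ 0.6611 -0.0905  0.3401] depth 37.198236574267796 F [-0.5169  0.9594  6.8027] [6.7745 6.831 ] M [0.005  0.4015 0.0226] [ 0.0011 -0.0006 -1.    ]
dark px 78 316.2435897435897 183.98717948717947
at start 14 320.7142857142857 178.5
```

View pics/s10.png

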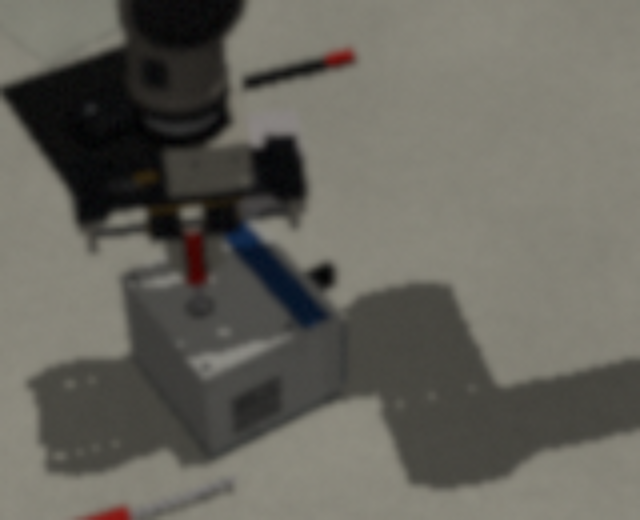

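Request:
step_arm:
  plan:
    - [0,0,0.0002,0,0,0,-1]
    - [0,0,0.0002,0,0,0,-1]
    - [0,0,0.0002,0,0,0,-1]
    - [0,0,0.0002,0,0,0,-1]
    - [0,0,0,0,0,0,-1]
    - [0,0,0,0,0,0,-1]
    - [0,0,0,0,0,0,-1]
    - [0,0,0,0,0,0,-1]
    - [0,0,0,0,0,0,-1]
    - [0,0,0,0,0,0,-1]

```text
t: 24.45
ee_pos: [0.6611, -0.0905, 0.3394]
tcp_rot: [2.588, 1.778, 0.001]
wrist_force: [-1.1, -0.1, 7.2]
gripper_width: 0.0139
```

```bash
python3 chs.py 11
```

```text
24.55 [ 0.6611 -0.0905  0.3394] depth 37.93435742699769 F [-1.0376  0.6842  7.7469] [7.7295 7.7643] M [ 0.0287  0.39   -0.0117] [ 0.0012 -0.0006 -1.    ]
dark px 77 316.2987012987013 183.94805194805195
at start 14 320.7142857142857 178.5
```

View pics/s11.png

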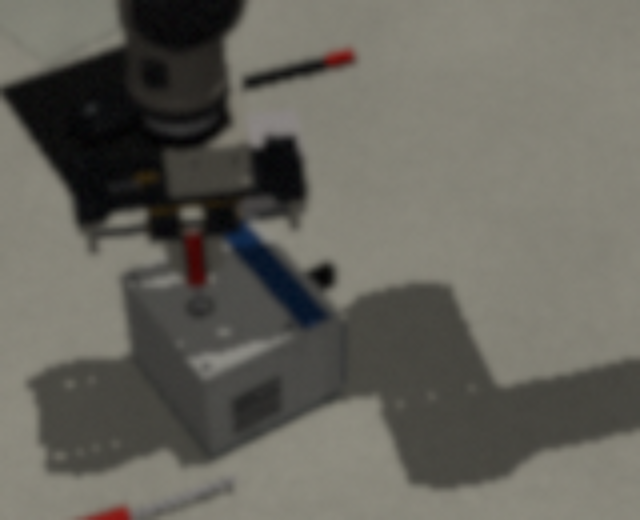

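Request:
step_arm:
  plan:
    - [0,0,0.0002,0,0,0,-1]
    - [0,0,0.0002,0,0,0,-1]
    - [0,0,0.0002,0,0,0,-1]
    - [0,0,0.0002,0,0,0,-1]
    - [0,0,0.0002,0,0,0,-1]
    - [0,0,0.0002,0,0,0,-1]
    - [0,0,0,0,0,0,-1]
    - [0,0,0,0,0,0,-1]
    - [0,0,0,0,0,0,-1]
    - [0,0,0,0,0,0,-1]

```text
t: 25.8
ee_pos: [0.6611, -0.0905, 0.3382]
tcp_rot: [2.588, 1.778, 0.001]
wrist_force: [-1.7, -0.5, 7.2]
gripper_width: 0.0138
```

```bash
python3 chs.py 12
```

```text
25.9 [ 0.6611 -0.0905  0.3382] depth 39.06476958660476 F [-1.3417  0.8303  7.8871] [7.5804 8.1937] M [0.034  0.3573 0.0244] [ 0.0013 -0.0007 -1.    ]
dark px 77 316.2987012987013 183.94805194805195
at start 14 320.7142857142857 178.5
```

View pics/s12.png

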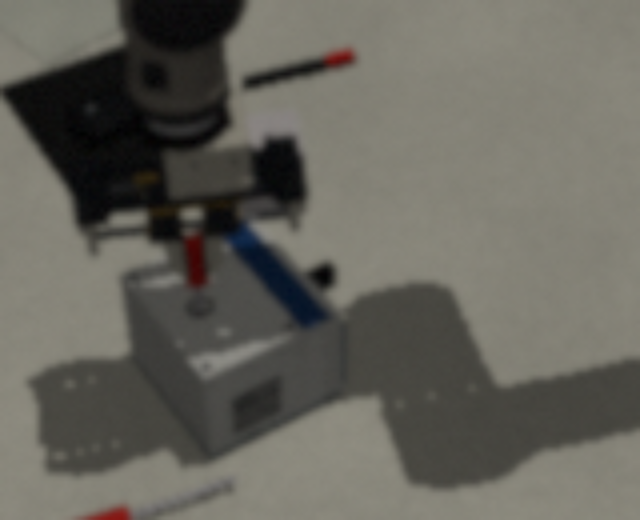

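```bash
python3 chk.py 12
python3 - <<'E'
import cv2,numpy as np
a=[cv2.imread('pics/chk%d.png'%i) for i in (7,8,9,12)]
cv2.imwrite('pics/cmp.png',np.hstack([x[280:594,170:370] for x in a]))
E
```

```text
26.05 [ 0.6611 -0.0905  0.3382] tip 0.07591185463775929 depth mm 39.0881453622407
F [-1.3665  0.3525  7.9514] [8.1937 7.9146 7.9092 7.7881] M [0.0451 0.3701 0.0244] 0.013598585134952938
```

View pics/cmp.png

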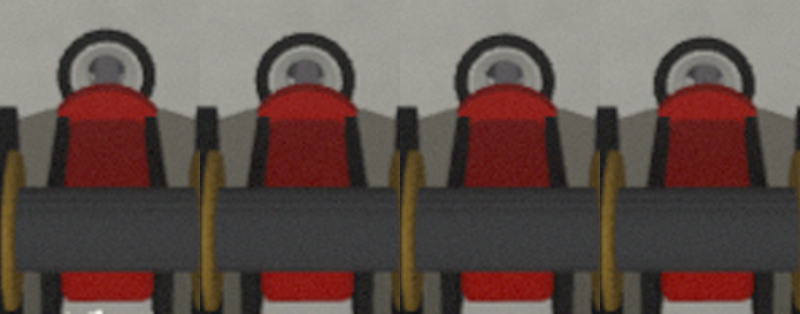

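Request:
step_arm:
  plan:
    - [0,-0.0002,0.0002,0,0,0,-1]
    - [0,0,0.0002,0,0,0,-1]
    - [0,0,0.0002,0,0,0,-1]
    - [0,0,0.0002,0,0,0,-1]
    - [0,0,0.0002,0,0,0,-1]
    - [0,0,0,0,0,0,-1]
    - [0,0,0,0,0,0,-1]
    - [0,0,0,0,0,0,-1]
    - [0,0,0,0,0,0,-1]
    - [0,0,0,0,0,0,-1]

```text
t: 27.3
ee_pos: [0.6609, -0.0905, 0.3373]
tcp_rot: [2.588, 1.778, 0.001]
wrist_force: [-0.9, 0.5, 7.4]
gripper_width: 0.0134
```

```bash
python3 chs.py 13
```

```text
27.4 [ 0.661  -0.0905  0.3373] depth 40.022941095435584 F [-0.706   0.8379  7.7761] [7.7683 7.7838] M [-0.0108  0.2897 -0.0284] [ 0.0016 -0.0008 -1.    ]
dark px 77 316.23376623376623 183.98701298701297
at start 14 320.7142857142857 178.5
```

View pics/s13.png

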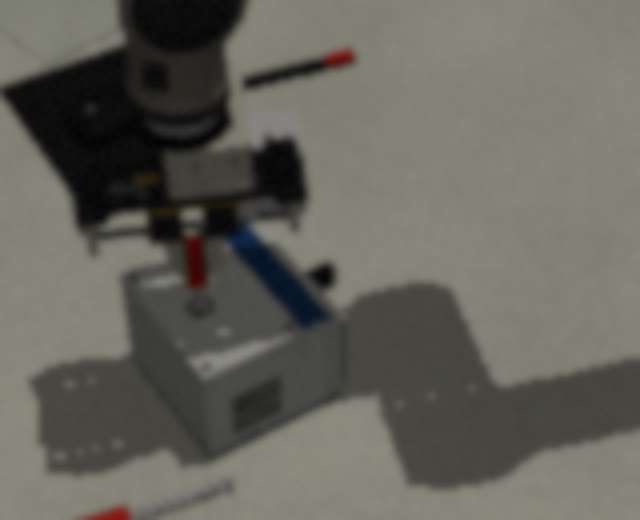

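Request:
step_arm:
  plan:
    - [0,0,0.0002,0,0,0,-1]
    - [0,0,0.0002,0,0,0,-1]
    - [0,0,0.0002,0,0,0,-1]
    - [0,0,0.0002,0,0,0,-1]
    - [0,0,0.0002,0,0,0,-1]
    - [0,0,0,0,0,0,-1]
    - [0,0,0,0,0,0,-1]
    - [0,0,0,0,0,0,-1]
    - [0,0,0,0,0,0,-1]
    - [0,0,0,0,0,0,-1]

```text
t: 28.65
ee_pos: [0.661, -0.0905, 0.3363]
tcp_rot: [2.588, 1.778, 0.001]
wrist_force: [0.4, 0.2, 7.5]
gripper_width: 0.0137
```

```bash
python3 chs.py 14
```

```text
28.75 [ 0.661  -0.0905  0.3362] depth 41.05250061969934 F [-1.1149  0.3582  7.9593] [7.9133 8.0052] M [ 0.0108  0.2328 -0.0102] [ 0.0017 -0.0008 -1.    ]
dark px 77 316.23376623376623 183.98701298701297
at start 14 320.7142857142857 178.5
```

View pics/s14.png

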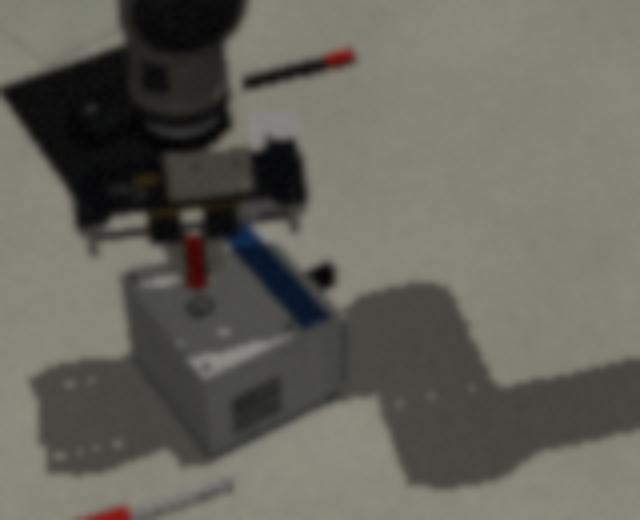

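```bash
python3 chk.py 14
python3 - <<'E'
import cv2,numpy as np
for i in (2,5,7,8,9,12,14):
    a=cv2.imread('pics/chk%d.png'%i).astype(int)
    col=a[:,262:290].mean(1); red=(col[:,2]>1.8*col[:,1])&(col[:,2]>70)
    r=np.nonzero(red)[0]; print(i,r.min(),r.max(), [int(x) for x in np.nonzero(np.diff(red.astype(int)))[0]], np.round(col[575:586,2]).astype(int), np.round(col[360:376,2]).astype(int))
E
```

```text
28.9 [ 0.661  -0.0905  0.3362] tip 0.07394310299558393 depth mm 41.05689700441606
F [-0.6268  0.6244  7.5518] [8.0052 7.4684 7.1498 7.584 ] M [-0.0174  0.2559 -0.0037] 0.013577931097163834
2 364 579 [363, 466, 550, 579] [135 134 130 127 138 155 178 205 224 239 246] [ 82  83  85  89  93  97 100 100 102 106 111 119 129 137 142 142]
5 364 579 [363, 466, 550, 579] [135 134 128 126 136 152 175 203 224 240 247] [ 95  96  97  98 100 101 101 100 101 105 110 119 128 136 141 141]
7 364 580 [363, 466, 550, 580] [136 135 130 126 125 126 130 138 145 152 154] [ 92  92  92  94  97 100 101 100 100 104 108 117 127 136 142 142]
8 364 580 [363, 466, 550, 580] [136 134 130 127 125 125 128 136 144 151 154] [ 95  96  96  97  99 100 100  99 101 104 109 118 128 137 142 142]
9 364 580 [363, 466, 550, 580] [136 134 130 126 124 125 129 136 144 151 153] [ 93  95  96  97  99 100 100  99 100 104 109 118 128 136 142 142]
12 364 580 [363, 466, 550, 580] [135 134 130 125 124 124 128 135 144 151 154] [ 93  95  96  98 100 101 101  99 100 104 109 118 128 136 142 142]
14 364 580 [363, 466, 550, 580] [136 134 130 127 125 125 128 135 143 150 153] [ 93  94  95  97  99 101 102 100 101 104 109 118 127 136 142 142]
```

Request:
step_arm:
  plan:
    - [0,0,0.0002,0,0,0,-1]
    - [0,0,0.0002,0,0,0,-1]
    - [0,0,0.0002,0,0,0,-1]
    - [0,0,0.0002,0,0,0,-1]
    - [0,0,0.0002,0,0,0,-1]
    - [0,0,0.0002,0,0,0,-1]
    - [0,0,0,0,0,0,-1]
    - [0,0,0,0,0,0,-1]
    - [0,0,0,0,0,0,-1]
    - [0,0,0,0,0,0,-1]

```text
t: 30.15
ee_pos: [0.661, -0.0905, 0.3345]
tcp_rot: [2.588, 1.778, 0.001]
wrist_force: [0.3, 0.6, 6.2]
gripper_width: 0.0139
```

```bash
python3 chs.py 15
```

```text
30.25 [ 0.661  -0.0905  0.3346] depth 42.730059679973785 F [0.5381 0.787  5.4738] [5.5853 5.3622] M [-0.0259  0.0582  0.0123] [ 0.0014 -0.0006 -1.    ]
dark px 252 321.8531746031746 183.3174603174603
at start 14 320.7142857142857 178.5
```

View pics/s15.png

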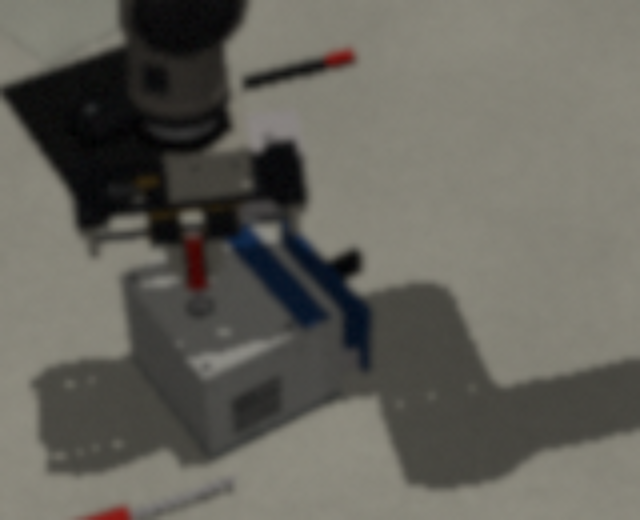

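The tray popped: its blue front panel now stands clear of the box near crop (345,300). I'll lift straight up and return to the stand.

Request:
step_arm:
  plan:
    - [0,0,-0.006,0,0,0,-1]
    - [0,0,-0.012,0,0,0,-1]
    - [0,0,-0.015,0,0,0,-1]
    - [0,0,-0.02,0,0,0,-1]
    - [0,0,-0.02,0,0,0,-1]
    - [0,0,-0.009,0,0,0,-1]
    - [0,0,0,0,0,0,-1]
    - [0,0,0,0,0,0,-1]
    - [-0.02,-0.006,0,0,0,0,-1]
    - [-0.034,-0.012,0,0,0,0,-1]

```text
t: 31.5
ee_pos: [0.6239, -0.135, 0.4147]
tcp_rot: [-2.587, -1.78, 0.003]
wrist_force: [0.8, -0.4, 0.2]
gripper_width: 0.0136
```

Run:
```python
from h import *
o=get_obs(); print(o['ee_pos'],o['wrist_force'])
# commanded estimate
p0=np.array([.661,-.0905,.4158]); Rt=down(-21.03); p0=p0+Rt@[-.054,-.018,0]; print(p0)
plan([(.4801,-.3002,.4158,-21.03,-1,6)],p0,Rt,dec=4)
```

```text
[ 0.6239 -0.135   0.4147] [ 0.8322 -0.3685  0.243 ]
[ 0.6248 -0.1344  0.4158]
[-0.0344, -0.0126, 0.0, 0.0, 0.0, 0.0, -1], 
[-0.0345, -0.0126, 0.0, 0.0, 0.0, 0.0, -1], 
[-0.0344, -0.0126, 0.0, 0.0, 0.0, 0.0, -1], 
[-0.0345, -0.0126, 0.0, 0.0, 0.0, 0.0, -1], 
[-0.0344, -0.0126, 0.0, 0.0, 0.0, 0.0, -1], 
[-0.0344, -0.0126, 0.0, 0.0, 0.0, 0.0, -1], 
end [ 0.4801 -0.3002  0.4158] -21.03 maxshift 0.0345 maxturn 0.0
```

Request:
step_arm:
  plan:
    - [-0.0345,-0.0126,0,0,0,0,-1]
    - [-0.0345,-0.0126,0,0,0,0,-1]
    - [-0.0345,-0.0126,0,0,0,0,-1]
    - [-0.0345,-0.0126,0,0,0,0,-1]
    - [-0.0345,-0.0126,0,0,0,0,-1]
    - [-0.0242,-0.009,0.01,0,0,0,-1]
    - [-0.01,-0.0036,0.02,0,0,0,-1]
    - [0,0,0.02,0,0,0,-1]
    - [0,0,0.003,0,0,0,-1]
    - [0,0,0,0,0,0,-1]

```text
t: 32.75
ee_pos: [0.4796, -0.3005, 0.3632]
tcp_rot: [-2.59, -1.778, 0.001]
wrist_force: [1.1, -0.9, 0.1]
gripper_width: 0.0137
```

Run:
```python
from h import *
d=cap('wrist'); d=cap('wrist','w20.png'); np.savez('/tmp/w20.npz',**d); o=get_obs(); print(o['t'],o['ee_pos'],hd(Rm(o['tcp_rot'])),o['wrist_force'],Rm(o['tcp_rot'])[:,2])
cv2.imwrite('pics/w20c.png',cv2.resize(d['color'][120:260,250:400,::-1],None,fx=4,fy=4,interpolation=cv2.INTER_CUBIC))
```

```text
32.85 [ 0.4799 -0.3003  0.3637] -21.014484179165144 [-0.7039 -0.3166 -0.3501] [ 0.0003 -0.0012 -1.    ]
```

View pics/w20c.png

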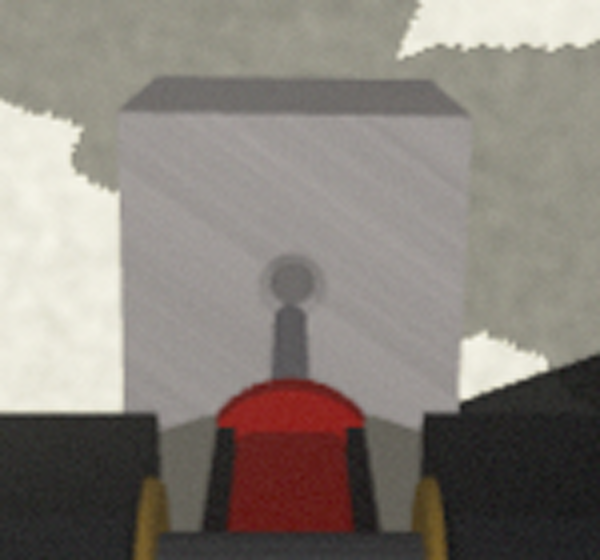

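Run:
```python
from h import *
d=dict(np.load('/tmp/w20.npz')); p,Rt=pose()
for z in(.08,.077): print((ray(d,(322.3,190),z)-p)@Rt)
for x in (0,.001,.002):
    C=p+Rt@[x,-.0003,.2593]; S=R.random(4000,random_state=0).apply([0,0,.003])+C; q=proj(d,S); print(x,q[:,1].min(),q[:,0].mean())
```

```text
[ 0.0028 -0.0004  0.2837]
[ 0.0021 -0.0004  0.2867]
0 197.44835012493 322.39936147654186
0.001 196.14856325677945 322.40080161426323
0.002 194.84614917186562 322.40224466347274
```

Request:
step_arm:
  plan:
    - [0.0005,0,0.003,0,0,0,-1]
    - [0.0003,0,0.005,0,0,0,-1]
    - [0,0,0.004,0,0,0,-1]
    - [0,0,0.003,0,0,0,-1]
    - [0,0,0.002,0,0,0,-1]
    - [0,0,0.002,0,0,0,-1]
    - [0,0,0.002,0,0,0,-1]
    - [0,0,0.002,0,0,0,-1]
    - [0,0,0.002,0,0,0,-1]
    - [0,0,0.002,0,0,0,-1]

```text
t: 34.1
ee_pos: [0.4802, -0.2995, 0.3357]
tcp_rot: [-2.589, -1.779, 0.001]
wrist_force: [0.4, 0.2, -1.1]
gripper_width: 0.0138
```

```bash
python3 chk.py 21
```

```text
34.25 [ 0.4802 -0.2995  0.3357] tip 0.07342308656447516 depth mm 41.57691343552483
F [-0.025  -0.3257 -0.8272] [-1.0819 -0.5001 -0.8753 -0.8514] M [-0.0742  0.0787  0.0035] 0.013728583553859463
```

View pics/chk21.png

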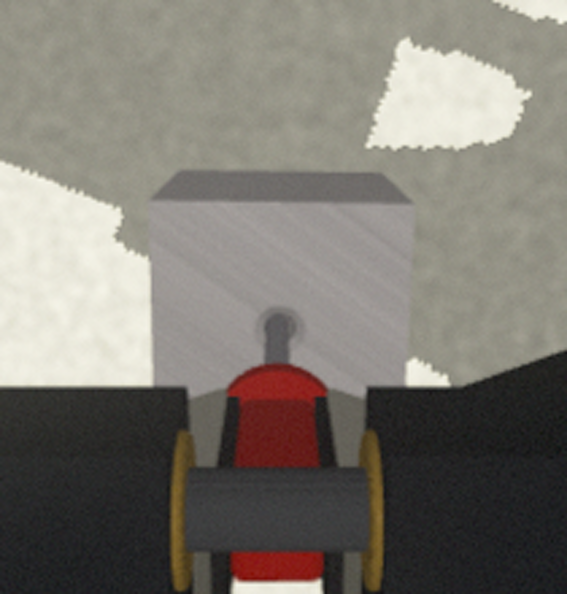

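The tip is in the stand hole and nothing is pressing, so I'll lower it the rest of the way.

Request:
step_arm:
  plan:
    - [0,0,0.004,0,0,0,-1]
    - [0,0,0.007,0,0,0,-1]
    - [0,0,0.009,0,0,0,-1]
    - [0,0,0.01,0,0,0,-1]
    - [0,0,0.01,0,0,0,-1]
    - [0,0,0.01,0,0,0,-1]
    - [0,0,0.009,0,0,0,-1]
    - [0,0,0.005,0,0,0,-1]
    - [0,0,0.003,0,0,0,-1]
    - [0,0,0,0,0,0,-1]

```text
t: 35.5
ee_pos: [0.4802, -0.2995, 0.2688]
tcp_rot: [-2.589, -1.779, 0.001]
wrist_force: [-0.2, -0.9, -0.3]
gripper_width: 0.0139
```

```bash
python3 chk.py 22
```

```text
35.65 [ 0.4802 -0.2995  0.2692] tip 0.00687536627037566 depth mm 108.12463372962434
F [ 0.062  -0.2412 -0.6229] [-0.2876 -0.4613 -1.3766 -0.3662] M [-0.0935  0.0698  0.0001] 0.013467090801812945
```

Request:
step_arm:
  plan:
    - [0,0,0.0008,0,0,0,-1]
    - [0,0,0.0007,0,0,0,-1]
    - [0,0,0,0,0,0,-1]
    - [0,0,0,0,0,0,0]
    - [0,0,0,0,0,0,0]
    - [0,0,0,0,0,0,0]
    - [0,0,0,0,0,0,0]
    - [0,0,0,0,0,0,0]
    - [0,0,-0.02,0,0,0,0]
    - [0,0,-0.04,0,0,0,0]

```text
t: 36.9
ee_pos: [0.4798, -0.2993, 0.3265]
tcp_rot: [-2.586, -1.776, 0.003]
wrist_force: [0.3, -0.1, 0.8]
gripper_width: 0.046
```

Run:
```python
from h import *
o=get_obs(); print(o['t'],o['ee_pos'],o['wrist_force'],o['gripper_width'])
d=cap('scene'); cv2.imwrite('pics/s23.png',cv2.resize(d['color'][110:240,240:400,::-1],None,fx=4,fy=4))
d=cap('top'); np.savez('/tmp/top23.npz',**d); cv2.imwrite('pics/t23.png',cv2.resize(d['color'][130:250,310:460,::-1],None,fx=5,fy=5))
```

```text
36.9 [ 0.4798 -0.2993  0.3265] [ 0.3314 -0.0647  0.8104] 0.046006434923312516
```

View pics/s23.png

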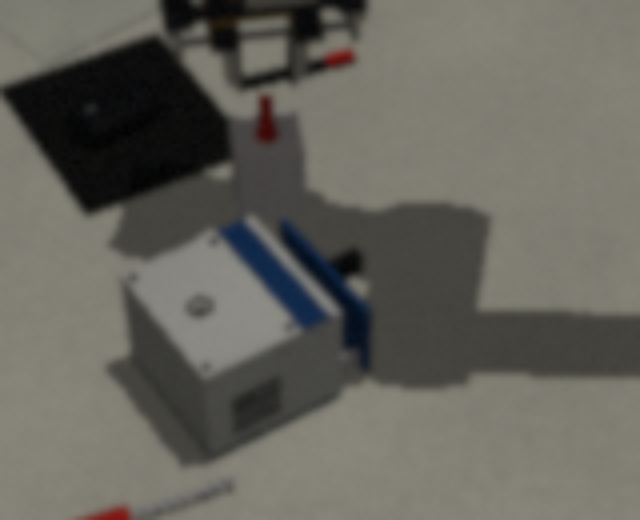

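View pics/t23.png

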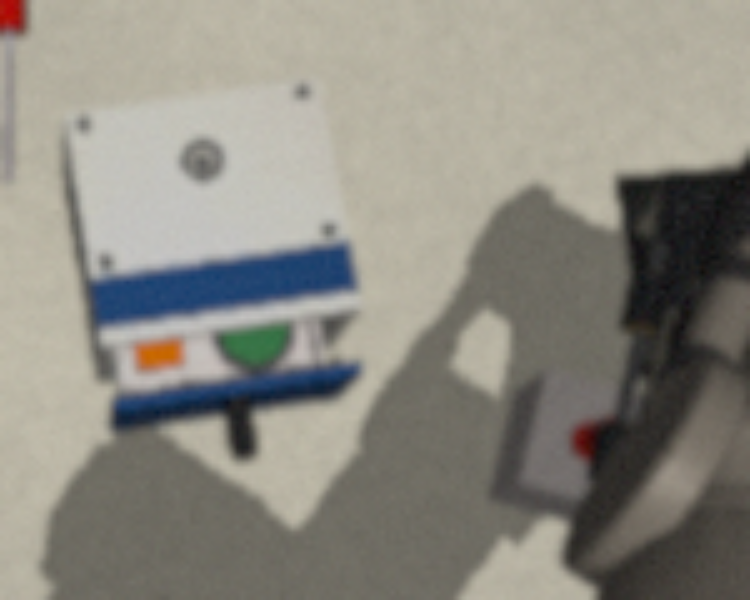

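Run:
```python
from h import *
d=dict(np.load('/tmp/top23.npz')); P=cloud(d); v,u=np.mgrid[0:400,0:640]; Z=P[...,2]
k=(u>345)&(u<370)&(v>208)&(v<228)&(d['color'].sum(-1)<150)&(abs(Z-.093)<.006); q=P[k]; print(k.sum(),q.min(0),q.max(0),np.median(q,0))
Rt=down(-21.0); Rt=down(hd(pose()[1]))
plan([(.480,-.2995,.345,-21,0,1),(.504,-.098,.345,-86.9,0,8),(.504,-.098,.345,-86.9,0,1)],np.array([.4802,-.2995,.3276]),down(-21.03),dec=4)
```

```text
46 [ 0.492  -0.1026  0.0882] [ 0.5252 -0.0646  0.0988] [ 0.5143 -0.0959  0.0933]
[-0.0001, -0.0002, -0.0174, 0.0, 0.0, 0.0, 0], 
[0.0246, -0.0062, 0.0, 0.0, 0.0, 8.2, 0], 
[0.0234, -0.0097, 0.0, 0.0, 0.0, 8.3, 0], 
[0.0218, -0.013, 0.0, 0.0, 0.0, 8.2, 0], 
[0.0198, -0.0159, 0.0, 0.0, 0.0, 8.2, 0], 
[0.0172, -0.0186, 0.0, 0.0, 0.0, 8.3, 0], 
[0.0144, -0.0209, 0.0, 0.0, 0.0, 8.2, 0], 
[0.0113, -0.0227, 0.0, 0.0, 0.0, 8.2, 0], 
[0.0079, -0.0241, 0.0, 0.0, 0.0, 8.3, 0], 
[0.0, 0.0, 0.0, 0.0, 0.0, 0.0, 0], --
end [ 0.504 -0.098  0.345] -86.93 maxshift 0.0246 maxturn 8.3
```

Request:
step_arm:
  plan:
    - [0,0,-0.0174,0,0,0,0]
    - [0.0246,-0.0062,0,0,0,8.2,0]
    - [0.0234,-0.0097,0,0,0,8.3,0]
    - [0.0218,-0.013,0,0,0,8.2,0]
    - [0.0198,-0.0159,0,0,0,8.2,0]
    - [0.0172,-0.0186,0,0,0,8.3,0]
    - [0.0144,-0.0209,0,0,0,8.2,0]
    - [0.0113,-0.0227,0,0,0,8.2,0]
    - [0.0079,-0.0241,0,0,0,8.3,0]
    - [0,0,0,0,0,0,0]

```text
t: 38.25
ee_pos: [0.5041, -0.0967, 0.3442]
tcp_rot: [-3.14, -0.089, 0.002]
wrist_force: [-0.4, -0.4, 0.6]
gripper_width: 0.0461
```

Run:
```python
from h import *
d=cap('wrist'); d=cap('wrist','w30.png'); np.savez('/tmp/w30.npz',**d); o=get_obs(); p,Rt=pose(); print(o['t'],p,hd(Rt))
P=cloud(d); Z=P[...,2]; v,u=np.mgrid[0:400,0:640]; L=(P-p)@Rt
k=(abs(L[...,1])<.03)&(L[...,0]<.03)&(abs(Z-.093)<.003); q=L[k]; print(k.sum(),q.min(0),q.max(0),np.median(q,0)) if k.any() else 0
```

```text
38.35 [ 0.5042 -0.0982  0.3444] -86.7482528525009
896 [-0.0133 -0.0262  0.2484] [0.03   0.0295 0.2544] [ 0.0058 -0.0004  0.2519]
```

View pics/w30.png

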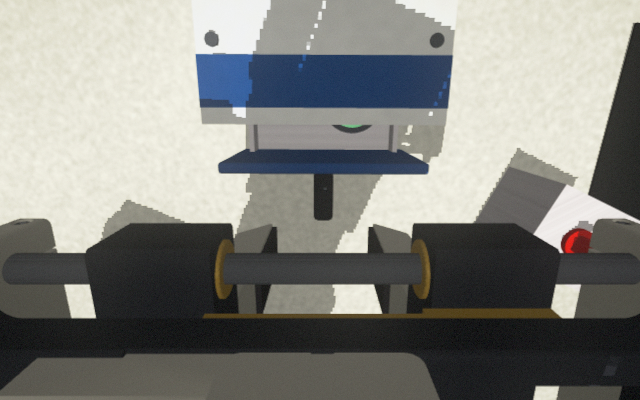

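Request:
step_arm:
  plan:
    - [0,0,0.012,0,0,0,0]
    - [0,0,0.018,0,0,0,0]
    - [0,0,0.02,0,0,0,0]
    - [0,0,0.02,0,0,0,0]
    - [0,0,0.016,0,0,0,0]
    - [0,0,0.01,0,0,0,0]
    - [0,0,0.006,0,0,0,0]
    - [0,0,0,0,0,0,-1]
    - [0,0,0,0,0,0,-1]
    - [0,0,0,0,0,0,-1]

```text
t: 39.6
ee_pos: [0.5043, -0.098, 0.2432]
tcp_rot: [3.14, 0.085, 0.0]
wrist_force: [-0.6, 1.0, -0.2]
gripper_width: 0.0203
```

Run:
```python
from h import *
o=get_obs(); p,Rt=pose(); print(o['t'],p,hd(Rt),o['wrist_force'],o['moment'],o['gripper_width'])
```

```text
39.6 [ 0.5043 -0.098   0.2432] -86.91460030711995 [-0.6487  1.0252 -0.2177] [-0.0915  0.1849 -0.    ] 0.020345340206314858
```

Request:
step_arm:
  plan:
    - [0,0,0,0,0,0,-1]
    - [0,0,0,0,0,0,-1]
    - [0,0,0,0,0,0,-1]
    - [-0.003,0,0,0,0,0,-1]
    - [-0.006,0,0,0,0,0,-1]
    - [-0.006,0,0,0,0,0,-1]
    - [-0.006,0,0,0,0,0,-1]
    - [-0.006,0,0,0,0,0,-1]
    - [-0.006,0,0,0,0,0,-1]
    - [-0.006,0,0,0,0,0,-1]

```text
t: 40.85
ee_pos: [0.4648, -0.1001, 0.243]
tcp_rot: [3.14, 0.084, 0.0]
wrist_force: [2.7, 0.4, 6.0]
gripper_width: 0.0136
```

Run:
```python
from h import *
o=get_obs(); p,Rt=pose(); print(o['t'],p,hd(Rt),o['wrist_force'],o['moment'],o['gripper_width'])
d=cap('scene'); cv2.imwrite('pics/s31.png',cv2.resize(d['color'][110:240,240:400,::-1],None,fx=4,fy=4))
```

```text
40.85 [ 0.4648 -0.1001  0.243 ] -86.93229390058296 [2.7123 0.3787 5.9681] [ 0.082  -0.2591 -0.0076] 0.01363850158692892
```

View pics/s31.png

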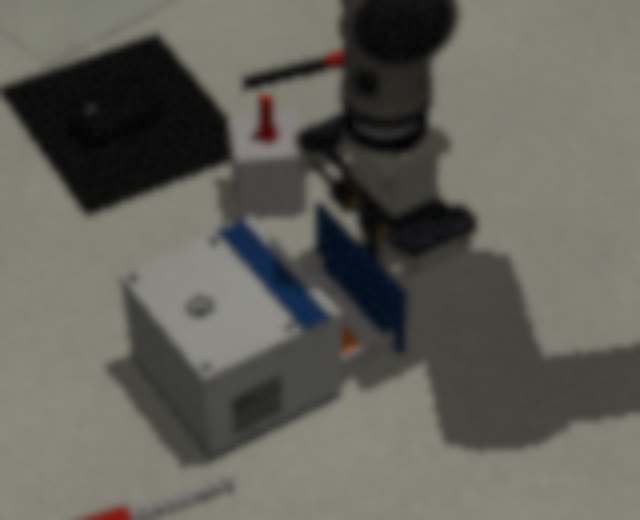

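Request:
step_arm:
  plan:
    - [-0.005,0,0,0,0,0,-1]
    - [-0.005,0,0,0,0,0,-1]
    - [-0.003,0,0,0,0,0,-1]
    - [-0.001,0,0,0,0,0,-1]
    - [-0.001,0,0,0,0,0,-1]
    - [-0.0005,0,0,0,0,0,-1]
    - [-0.0005,0,0,0,0,0,-1]
    - [0,0,0,0,0,0,-1]
    - [0,0,0,0,0,0,-1]
    - [0,0,0,0,0,0,-1]

```text
t: 42.15
ee_pos: [0.4496, -0.101, 0.243]
tcp_rot: [3.14, 0.084, 0.002]
wrist_force: [5.1, 2.6, 4.4]
gripper_width: 0.0139
```

```bash
cat > f.py <<'E'
from h import *
F=[];o=get_obs()
for i in range(2): F.append(get_obs()['wrist_force']); d=cap('wrist')
o=get_obs(); p,Rt=pose(); print(o['t'],p,hd(Rt),F,o['moment'],o['gripper_width'],'pulled',np.linalg.norm(p[:2]-[.5043,-.098]))
E
python3 f.py
```

```text
42.25 [ 0.4496 -0.101   0.243 ] -86.93234542198073 [array([5.0768, 2.6219, 4.4427]), array([5.2056, 1.4527, 4.3597])] [ 0.2268 -0.6254 -0.0105] 0.013689784694672073 pulled 0.05479319034586896
```

Request:
step_arm:
  plan:
    - [-0.0005,0,0,0,0,0,-1]
    - [-0.0005,0,0,0,0,0,-1]
    - [-0.0005,0,0,0,0,0,-1]
    - [0,0,0,0,0,0,-1]
    - [0,0,0,0,0,0,-1]
    - [0,0,0,0,0,0,-1]
    - [0,0,0,0,0,0,-1]
    - [0,0,0,0,0,0,-1]
    - [0,0,0,0,0,0,-1]
    - [0,0,0,0,0,0,-1]

```text
t: 43.5
ee_pos: [0.449, -0.101, 0.243]
tcp_rot: [3.14, 0.083, 0.007]
wrist_force: [11.2, 4.1, -0.9]
gripper_width: 0.0139
```

```bash
python3 f.py
```

```text
43.6 [ 0.4491 -0.101   0.243 ] -86.95210499233099 [array([11.1607,  4.145 , -0.9267]), array([11.0949,  3.8908, -0.145 ])] [ 0.6036 -1.4251  0.0133] 0.013973631574245228 pulled 0.05532740555927138
```

At the stop: 11 N with no further travel. I'll ease the tension, release and lift.

Request:
step_arm:
  plan:
    - [0.0006,0,0,0,0,0,-1]
    - [0,0,0,0,0,0,0]
    - [0,0,0,0,0,0,0]
    - [0,0,0,0,0,0,0]
    - [0,0,0,0,0,0,0]
    - [0,0,0,0,0,0,0]
    - [0,0,-0.02,0,0,0,0]
    - [0,0,-0.03,0,0,0,0]
    - [0,0,-0.04,0,0,0,0]
    - [0,0,-0.03,0,0,0,0]

```text
t: 44.85
ee_pos: [0.4484, -0.101, 0.3643]
tcp_rot: [3.14, 0.084, 0.0]
wrist_force: [-0.4, -0.8, 0.1]
gripper_width: 0.0456
```

```bash
python3 f.py
python3 - <<'E'
from h import *
d=cap('scene','s40.png'); cv2.imwrite('pics/s40c.png',cv2.resize(d['color'][110:240,240:400,::-1],None,fx=4,fy=4))
d=cap('wrist','w40.png'); P=cloud(d); p,Rt=pose(); L=(P-p)@Rt
k=(abs(L[...,1])<.009)&(abs(L[...,0])<.05)&(abs(P[...,2]-.093)<.004); Q=P[k]; c=np.array([.631,-.0911]); a=np.array([np.cos(np.radians(3.08)),np.sin(np.radians(3.08))]); s=(c-Q[:,:2])@a; print(s.min(),s.max())
E
```

```text
44.95 [ 0.449  -0.1012  0.3658] -86.92031195232326 [array([-0.3673, -0.8134,  0.0886]), array([ 2.2348, -1.1433,  3.5287])] [-0.0059  0.1906 -0.0653] 0.04579757397555418 pulled 0.05541226579232141
0.15113057476970174 0.19456702504239545
```

View pics/s40.png

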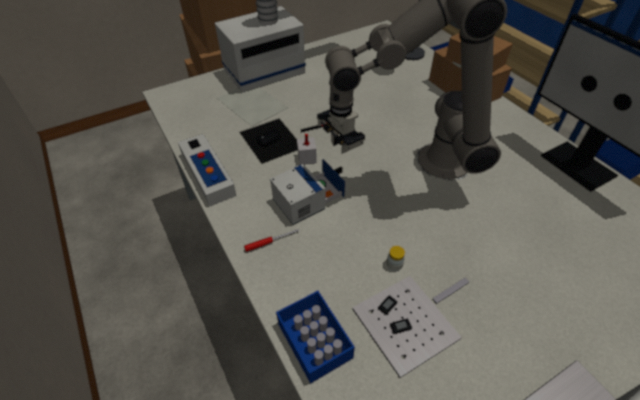

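View pics/w40.png

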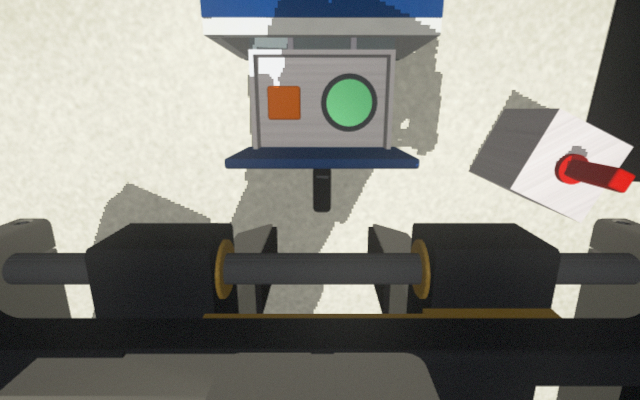

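Request:
step_arm:
  plan:
    - [0,0,0,0,0,0,0]
    - [0,0,0,0,0,0,0]
    - [0,0,0,0,0,0,0]
    - [0,0,0,0,0,0,0]
    - [0,0,0,0,0,0,0]
    - [0,0,0,0,0,0,0]
    - [0,0,0,0,0,0,0]
    - [0,0,0,0,0,0,0]
    - [0,0,0,0,0,0,0]
    - [0,0,0,0,0,0,0]

```text
t: 46.3
ee_pos: [0.4484, -0.101, 0.3627]
tcp_rot: [3.14, 0.084, -0.001]
wrist_force: [0.4, -0.6, -0.8]
gripper_width: 0.0459
```

```bash
python3 -c "
from h import *
print(r.close_job())"
```

```text
the job is handed in; nothing more can be done
None
```

The job is done and handed in at about 46 s of the 61 s allowed. The pin released the latch, went back in its stand, and the tray is drawn out to its stop.

- **Latch:** I felt the striker roughly 35 mm below the box top. The tray popped out with the tip about 42 mm down.
- **Push force:** The pin pressed with about 8.5 N at most in the readings, after allowing for its weight. That is above the 5–7 N you gave for the release, perhaps from some side rubbing, but well under the 20 N limit. Forces were only read between moves, so a brief peak could have been missed.
- **Pin:** It went back into the stand hole without any contact force, and the last pictures show it upright with its collar on the block.
- **Tray:** I pulled the tab about 55 mm until it held firm at 11 N. Added to the roughly 30 mm pop, that matches the 85 mm full travel.
- **Check that disagreed:** The wrist camera put the tab's outer end at 194.6 mm from the box centre, against 197 mm expected. That is slightly more than the 2 mm calibration allows, and I trusted the firm stop over it.
- **Other things:** In the last scene picture they look undisturbed. I checked this by eye only and did not measure it. The gripper is clear and touching nothing.

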